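Stack polished mould inserts between cork pads

ROBOT

A 6-joint arm with a two-finger parallel gripper is mounted at the origin on the work surface. World frame = base frame: x ahead of the robot, y to its left, z up, the work surface at z = 0. Lengths are in m, angles in rad, forces in N, time in s.
With the tool pointing down it reaches from about 0.35 to 0.975 m from the base axis. Payload 4.9 kg.
Tool frame: the origin (TCP) lies at the very end of the fingers, on their centre line; the grasp point (between the pads) lies 19 mm behind it; x points along the fingers, z is the direction in which the jaws open and shut, and the axes are right-handed (so a half turn about x gives the same grasp; the last joint's range is limited). The gripper opens to 85 mm and grips with 20 to 120 N. Pads are 22 mm wide; open, the fingers measure 114 mm over their backs; the gripper's body (76 mm by 85 mm) begins 54 mm behind the grasp point. The pads swing forward as they close: fully open they stand 13 mm farther back than shut.
Start: joints at [-1.305, 0.053, 1.613, -0, 1.476, -0.119], TCP at [0.235, -0.579, 0.231] pointing down, gripper open.
Joint ranges: [-3.01, 3.01], [-1.01, 2.22], [0.06, 2.58], [-1.02, 4.17], [0.09, 2.62], [-3.14, 3.14]. Speed limits (rad/s): [2.57, 2.57, 3.14, 3.14, 3.14, 3.14].

INTERFACE

Orientations are given as a rotation vector (axis times angle).
In Python, from station import ctrl, imaging gives the robot as it stands. The module is installed in compiled form; this text tells all that it offers.
- The arm moves only by the shell command python3 -m jog 'ROWS' [FORCE]. ROWS is JSON, a list that holds one entry, the list of rows, each a list of 5 numbers: the shift along the tool's x, y, z in m, then the turn about the tool's x in rad, then the closure, from -1 (fully open) to 1 (shut). A call has 1 to 12 rows; each row is the pose to reach, as a shift and turn from the pose measured when the call began, along the tool's axes at that moment; what a row does not reach only later rows make up. A row lasts 1/10 s, in which the tool goes at most 50 mm and 8.59 degrees, less where a joint would pass 70% of its speed; a pose out of reach is approached as far as the arm can. A call with a gripper value outside its range is refused whole. The fingers move at their own pace and stop on an object; FORCE is the grip in N (left out, the last holds). Time passes only in rows, so rows that repeat a pose let the fingers close. It gives the time, the measured TCP pose, the force and the opening at its end, in the units of the state.
- ctrl.get_obs(): the state, without advancing time (a new reading comes with each control period).
- imaging.get_image(name): name is "scene" or "top" or "wrist"; returns a dict with "color" (480x640x3 uint8, red, green, blue), "intrinsics" (3x3 intrinsics, pixels), "R" (3x3) and "t" (3): a world point X has camera coordinates R X + t. Camera axes: x right, y down, z forward; pixel columns grow to the right and rows downward; lengths in m; the calibration is good to about 2 mm. A picture is of the moment at which its call begins. There is no depth.
- ctrl.finish_job(): hands the job in, once; it reports no verdict.
The state is a dict: "t": time; "q": joint angles; "dq": joint speeds; "effort": joint torques, N m; "tool_pos": TCP position; "tool_rot": TCP orientation; "contact_force": force on the tool from outside, world axes, zero at the start; "wrist_torque": the same for the moment, N m; "opening": finger opening in m.
Only numpy, scipy, OpenCV 4.12 (cv2) and the standard library are available. Lean on these libraries where they do the work, as an engineer would, in place of code of your own. Each camera call takes 0.05 s, during which the arm holds its last target.

TASK

Lift the yellow weight off the round blue base and stand it on the bench beside it, then build one centred stack of all the polished steel inserts on the base, each lying directly on a cork pad of its own so that steel never rests on steel or on the base, and put the weight back upright on top, centred; tidy the cork pads that are left over flat into the red tray. The inserts are delicate: hold them with your lightest grip and set them down softly, never dropping or pressing them; the other things on the bench are to be left alone.

Things in the scene. Friction and masses are not known exactly. Their poses are not given: they have to be found in the camera images.
- base: fixed blue-painted round stacking base, 116 mm across, flat top 15 mm above the bench; origin at the centre of its underside, z up
- tray: fixed shallow red plastic tray for spare pads, 110 (its x) by 180 (its y) mm, walls 4 mm thick and 12 mm high, floor 4 mm thick; origin at the centre of its underside. Empty at the start
- insert1: polished lens-mould insert: silvery steel disc 50 mm across, 16 mm thick, thin dark groove round its side, 0.19 to 0.30 kg; origin at the centre of its underside, z is its axis. Lies flat on the bench at the start; two to four inserts are present
- insert2: polished lens-mould insert: silvery steel disc 50 mm across, 16 mm thick, thin dark groove round its side, 0.19 to 0.30 kg; origin at the centre of its underside, z is its axis. Lies flat on the bench at the start; two to four inserts are present
- insert3: polished lens-mould insert: silvery steel disc 50 mm across, 16 mm thick, thin dark groove round its side, 0.19 to 0.30 kg; origin at the centre of its underside, z is its axis. Lies flat on the bench at the start; two to four inserts are present
- insert4: polished lens-mould insert: silvery steel disc 50 mm across, 16 mm thick, thin dark groove round its side, 0.19 to 0.30 kg; origin at the centre of its underside, z is its axis. Lies flat on the bench at the start; two to four inserts are present
- pad1: round tan cork pad, stiff, 54 mm across, 10 mm thick, 25 g; origin at the centre of its underside, z is its axis. Lies flat on the bench at the start; always four pads
- pad2: round tan cork pad, stiff, 54 mm across, 10 mm thick, 25 g; origin at the centre of its underside, z is its axis. Lies flat on the bench at the start; always four pads
- pad3: round tan cork pad, stiff, 54 mm across, 10 mm thick, 25 g; origin at the centre of its underside, z is its axis. Lies flat on the bench at the start; always four pads
- pad4: round tan cork pad, stiff, 54 mm across, 10 mm thick, 25 g; origin at the centre of its underside, z is its axis. Lies flat on the bench at the start; always four pads
- weight: yellow hold-down weight with a black knob: disc 60 mm across, 18 mm thick, neck 16 mm across from 18 to 26 mm, round knob 26 mm across from 26 to 48 mm above its underside, about 0.35 kg; origin at the centre of its underside, z up through the knob. Stands on the base at the start
- jar: bystander: small amber jar with red lid, 38 mm across, 42 mm high; origin centre of underside
- oilstone: bystander: grey oilstone stick 90 x 22 x 14 mm, long along its x; origin centre of underside
- brush: bystander: small brush lying along its x, about 200 mm long
- grinder: bystander: pencil grinder lying along its x, about 180 mm long, 24 mm thick
- wrench: bystander: wrench lying along its x, about 180 mm long
- block: bystander: steel block 50 x 50 x 30 mm; origin centre of underside
There are look-alikes about, which are no part of the job. Leave any purple look-alike of the insert4 alone. There is more than one size of the tray; the one meant has the size given above.

How it is judged:
On the way:
1. the weight stands upright on the bench, clear of the base (horizontal distance between weight and base above 0.085 m and height (world z) of weight below 0.006 m and angle between weight's own z axis and vertical below 0.1 rad and linear speed of weight below 0.02 m/s), for 0.2 s.
At the end, for the whole second after the job is handed in: Every insert flat within 10 mm of the base axis, directly on a pad also within 10 mm; weight upright above them within 12 mm; each pad has an insert directly on it or lies in the tray (centre 15 mm or more inside its edge, tilt under 0.3 rad); all flat within 0.1 rad and at rest (horizontal distance between each of insert1, insert2, insert3, insert4 and base below 0.01 m and angle between each of insert1, insert2, insert3, insert4, weight's own z axis and vertical below 0.1 rad and linear speed of each of insert1, insert2, insert3, insert4, weight below 0.02 m/s and ((z of pad1 in the frame of insert1 between -0.0125 and -0.0075 m and horizontal distance between pad1 and base below 0.01 m) or (z of pad2 in the frame of insert1 between -0.0125 and -0.0075 m and horizontal distance between pad2 and base below 0.01 m) or (z of pad3 in the frame of insert1 between -0.0125 and -0.0075 m and horizontal distance between pad3 and base below 0.01 m) or (z of pad4 in the frame of insert1 between -0.0125 and -0.0075 m and horizontal distance between pad4 and base below 0.01 m)) and z of each of insert1, insert2, insert3, insert4 in the frame of base above 0.0225 m and z of each of insert1, insert2, insert3, insert4 in the frame of weight below -0.0135 m and ((z of pad1 in the frame of insert2 between -0.0125 and -0.0075 m and horizontal distance between pad1 and base below 0.01 m) or (z of pad2 in the frame of insert2 between -0.0125 and -0.0075 m and horizontal distance between pad2 and base below 0.01 m) or (z of pad3 in the frame of insert2 between -0.0125 and -0.0075 m and horizontal distance between pad3 and base below 0.01 m) or (z of pad4 in the frame of insert2 between -0.0125 and -0.0075 m and horizontal distance between pad4 and base below 0.01 m)) and ((z of pad1 in the frame of insert3 between -0.0125 and -0.0075 m and horizontal distance between pad1 and base below 0.01 m) or (z of pad2 in the frame of insert3 between -0.0125 and -0.0075 m and horizontal distance between pad2 and base below 0.01 m) or (z of pad3 in the frame of insert3 between -0.0125 and -0.0075 m and horizontal distance between pad3 and base below 0.01 m) or (z of pad4 in the frame of insert3 between -0.0125 and -0.0075 m and horizontal distance between pad4 and base below 0.01 m)) and ((z of pad1 in the frame of insert4 between -0.0125 and -0.0075 m and horizontal distance between pad1 and base below 0.01 m) or (z of pad2 in the frame of insert4 between -0.0125 and -0.0075 m and horizontal distance between pad2 and base below 0.01 m) or (z of pad3 in the frame of insert4 between -0.0125 and -0.0075 m and horizontal distance between pad3 and base below 0.01 m) or (z of pad4 in the frame of insert4 between -0.0125 and -0.0075 m and horizontal distance between pad4 and base below 0.01 m)) and ((x of pad1 in the frame of tray between -0.04 and 0.04 m and y of pad1 in the frame of tray between -0.075 and 0.075 m and z of pad1 in the frame of tray below 0.03 m and angle between pad1's own z axis and vertical below 0.3 rad) or (z of insert1 in the frame of pad1 between 0.0075 and 0.0125 m and horizontal distance between insert1 and pad1 below 0.02 m) or (z of insert2 in the frame of pad1 between 0.0075 and 0.0125 m and horizontal distance between insert2 and pad1 below 0.02 m) or (z of insert3 in the frame of pad1 between 0.0075 and 0.0125 m and horizontal distance between insert3 and pad1 below 0.02 m) or (z of insert4 in the frame of pad1 between 0.0075 and 0.0125 m and horizontal distance between insert4 and pad1 below 0.02 m)) and ((x of pad2 in the frame of tray between -0.04 and 0.04 m and y of pad2 in the frame of tray between -0.075 and 0.075 m and z of pad2 in the frame of tray below 0.03 m and angle between pad2's own z axis and vertical below 0.3 rad) or (z of insert1 in the frame of pad2 between 0.0075 and 0.0125 m and horizontal distance between insert1 and pad2 below 0.02 m) or (z of insert2 in the frame of pad2 between 0.0075 and 0.0125 m and horizontal distance between insert2 and pad2 below 0.02 m) or (z of insert3 in the frame of pad2 between 0.0075 and 0.0125 m and horizontal distance between insert3 and pad2 below 0.02 m) or (z of insert4 in the frame of pad2 between 0.0075 and 0.0125 m and horizontal distance between insert4 and pad2 below 0.02 m)) and ((x of pad3 in the frame of tray between -0.04 and 0.04 m and y of pad3 in the frame of tray between -0.075 and 0.075 m and z of pad3 in the frame of tray below 0.03 m and angle between pad3's own z axis and vertical below 0.3 rad) or (z of insert1 in the frame of pad3 between 0.0075 and 0.0125 m and horizontal distance between insert1 and pad3 below 0.02 m) or (z of insert2 in the frame of pad3 between 0.0075 and 0.0125 m and horizontal distance between insert2 and pad3 below 0.02 m) or (z of insert3 in the frame of pad3 between 0.0075 and 0.0125 m and horizontal distance between insert3 and pad3 below 0.02 m) or (z of insert4 in the frame of pad3 between 0.0075 and 0.0125 m and horizontal distance between insert4 and pad3 below 0.02 m)) and ((x of pad4 in the frame of tray between -0.04 and 0.04 m and y of pad4 in the frame of tray between -0.075 and 0.075 m and z of pad4 in the frame of tray below 0.03 m and angle between pad4's own z axis and vertical below 0.3 rad) or (z of insert1 in the frame of pad4 between 0.0075 and 0.0125 m and horizontal distance between insert1 and pad4 below 0.02 m) or (z of insert2 in the frame of pad4 between 0.0075 and 0.0125 m and horizontal distance between insert2 and pad4 below 0.02 m) or (z of insert3 in the frame of pad4 between 0.0075 and 0.0125 m and horizontal distance between insert3 and pad4 below 0.02 m) or (z of insert4 in the frame of pad4 between 0.0075 and 0.0125 m and horizontal distance between insert4 and pad4 below 0.02 m)) and horizontal distance between weight and base below 0.012 m); the robot touches nothing.
It fails at once if an insert is squeezed or pressed by the fingers with more than 70 N (both fingers together) (contact force between the fingers and insert1 above 70 N or contact force between the fingers and insert2 above 70 N or contact force between the fingers and insert3 above 70 N or contact force between the fingers and insert4 above 70 N).
It fails at once if an insert is slammed or pressed down (more than 60 N between it and a pad or the base) (contact force between any of insert1, insert2, insert3, insert4 and pad1 above 60 N or contact force between any of insert1, insert2, insert3, insert4 and pad2 above 60 N or contact force between any of insert1, insert2, insert3, insert4 and pad3 above 60 N or contact force between any of insert1, insert2, insert3, insert4 and pad4 above 60 N or contact force between any of insert1, insert2, insert3, insert4 and base above 60 N).
It fails at once if an insert is let go above the base and falls (faster than 0.5 m/s without the fingers on it) ((linear speed of insert1 above 0.5 m/s and contact force between the fingers and insert1 below 0.2 N and horizontal distance between insert1 and base below 0.03 m and height (world z) of insert1 above 0.02 m) or (linear speed of insert2 above 0.5 m/s and contact force between the fingers and insert2 below 0.2 N and horizontal distance between insert2 and base below 0.03 m and height (world z) of insert2 above 0.02 m) or (linear speed of insert3 above 0.5 m/s and contact force between the fingers and insert3 below 0.2 N and horizontal distance between insert3 and base below 0.03 m and height (world z) of insert3 above 0.02 m) or (linear speed of insert4 above 0.5 m/s and contact force between the fingers and insert4 below 0.2 N and horizontal distance between insert4 and base below 0.03 m and height (world z) of insert4 above 0.02 m)).
It fails at once if a bystander (jar, oilstone, brush, grinder, wrench, block) is moved by more than 30 mm (distance of any of jar, oilstone, brush, grinder, wrench, block from where it was at the start of the episode above 0.03 m).
Of insert1, insert2, insert3, insert4 only 2 to 4 are there at a start; the rules pass over those that are not, and their reading is None.
At some moment in a run one of pad1, pad2, pad3, pad4 may be knocked a few centimetres aside while the robot is not near it.
It also fails if it takes over 210 s, if anything falls off the work surface, if the arm or the gripper's body presses on something with over 40 N, if the wrist force passes 120 N, or if a joint passes its speed limit or range.

## Working session

There is one attempt and no reset: what is moved stays moved. The work goes in short steps, Python scripts to look and compute and a shell command to move; the robot and the scene stay as the last step left them, time stands still between calls to the robot, and variables do not carry over. Pictures are saved under pics/ and viewed, and the job is handed in when it is done.

```bash
mkdir -p pics; cat > h.py <<'E'
import numpy as np, cv2
from station import ctrl, imaging
def snap(name,tag):
    d=imaging.get_image(name); np.savez(f'pics/{tag}.npz',**{k:np.array(v) for k,v in d.items()})
    cv2.imwrite(f'pics/{tag}.png',cv2.cvtColor(np.array(d['color']),cv2.COLOR_RGB2BGR)); return d
def world(d,u,v,z):
    K=np.array(d['intrinsics']);R=np.array(d['R']);t=np.array(d['t'])
    r=R.T@np.linalg.inv(K)@np.array([u,v,1.]);c=-R.T@t
    return c+r*(z-c[2])/r[2]
def pix(d,X):
    p=np.array(d['R'])@np.array(X)+np.array(d['t']);p=np.array(d['intrinsics'])@p;return p[:2]/p[2]
E
python3 - <<'E'
from h import *
print(ctrl.get_obs())
for n in('scene','top','wrist'):
    d=snap(n,n+'0');print(n,d['intrinsics'],-np.array(d['R']).T@np.array(d['t']))
E
```

```text
{'t': 0.0, 'q': array([-1.30498563e+00,  5.33412727e-02,  1.61428758e+00, -1.89276818e-05,
        1.47602286e+00, -1.18992610e-01]), 'dq': array([ 0.00212158, -0.00078658, -0.00129851,  0.00222201, -0.00011398,
        0.00139702]), 'effort': array([ 6.87540833e-04, -3.93678689e+01, -3.70177138e+01, -9.96902827e-05,
        7.09900531e-03, -1.05230879e-05]), 'tool_pos': array([ 0.23444436, -0.57868586,  0.23007653]), 'tool_rot': array([ 0.92255111,  1.36863435, -0.92035649]), 'contact_force': array([-0.69615404,  0.3204767 ,  0.17235651]), 'wrist_torque': array([ 0.04510787, -0.02126856, -0.0198643 ]), 'opening': 0.08566335598717052}
scene [[496.38221      0.         316.38681506]
 [  0.         496.38221    239.42536728]
 [  0.           0.           1.        ]] [1.37672472 0.02042892 0.92009555]
top [[446.5580969    0.         324.5824743 ]
 [  0.         446.5580969  238.06139772]
 [  0.           0.           1.        ]] [0.41435499 0.02651141 1.04930435]
wrist [[373.26509171   0.         316.85044066]
 [  0.         373.26509171 236.51344921]
 [  0.           0.           1.        ]] [ 0.31143331 -0.54832039  0.3730107 ]
```

View pics/top0.png

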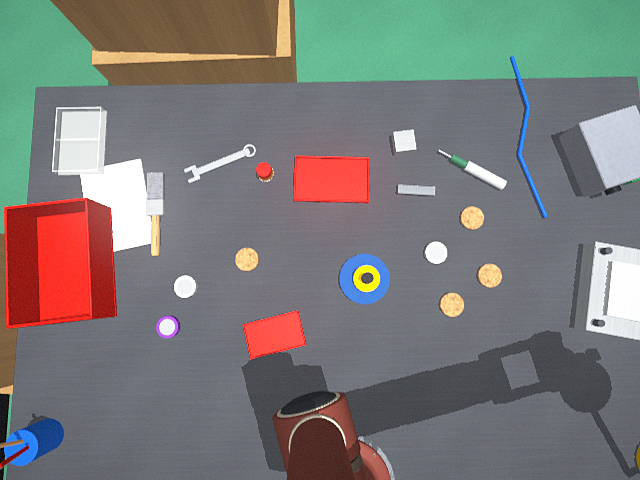

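View pics/scene0.png

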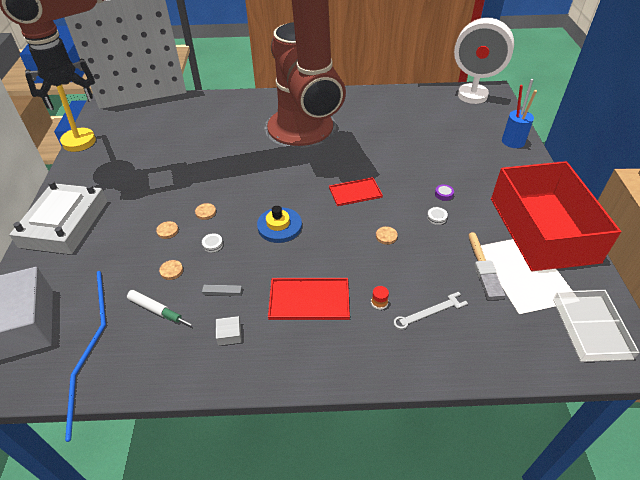

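View pics/wrist0.png

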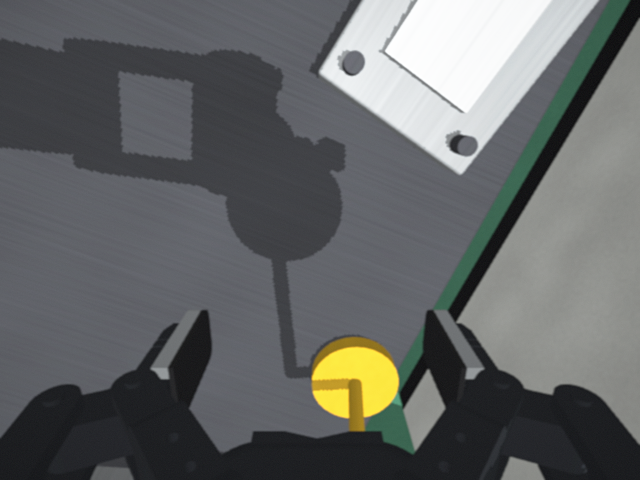

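Candidates (top image): 
- Inserts: silvery discs at (436,253) and (185,286). The purple-sided disc at (168,327) is the look-alike.
- Trays: red at (332,179), a smaller red one at (274,334), and a deep red box at (60,262).
- Pads: (246,259), (472,217), (490,275), (452,304).
- Weight: on the base at (366,278). The yellow disc under the gripper is something else.

Next I'll check sizes and crops.

```bash
cat >> h.py <<'E'
def load(tag): return dict(np.load(f'pics/{tag}.npz'))
def blobs(d,mask,z,amin=60,amax=1e9,zoff=0):
    n,l,s,c=cv2.connectedComponentsWithStats(mask.astype(np.uint8)*255)
    out=[]
    for i in range(1,n):
        if amin<s[i,4]<amax: out.append((c[i].round(1),int(s[i,4]),world(d,*c[i],z)[:2].round(4)))
    return out
E
python3 - <<'E'
from h import *
d=load('top0');im=d['color'];h=cv2.cvtColor(im,cv2.COLOR_RGB2HSV);H,S,V=[h[...,i].astype(int) for i in range(3)]
print('cork');[print(b) for b in blobs(d,(H>8)&(H<20)&(S>70)&(V>150),0.01,200,900)]
print('steel');[print(b) for b in blobs(d,(S<25)&(V>170),0.016,200,900)]
print('purp');[print(b) for b in blobs(d,(H>130)&(H<155)&(S>90),0.016,60)]
print('blue');[print(b) for b in blobs(d,(H>100)&(H<120)&(S>150)&(V>90),0.015,200)]
print('yel');[print(b) for b in blobs(d,(H>22)&(H<35)&(S>150),0.033,60)]
m=((H<5)|(H>175))&(S>150)&(V>60)
c,_=cv2.findContours(m.astype(np.uint8),0,2)
for k in c:
    if cv2.contourArea(k)>500:
        b=cv2.boxPoints(cv2.minAreaRect(k));w=np.array([world(d,*p,0.012)[:2] for p in b])
        print('red',b.mean(0),w.mean(0).round(4),np.linalg.norm(w[1]-w[0]).round(4),np.linalg.norm(w[2]-w[1]).round(4),np.degrees(np.arctan2(*(w[1]-w[0])[::-1])).round(1))
tiles=[cv2.resize(im[v-30:v+30,u-30:u+30],(260,260),interpolation=cv2.INTER_CUBIC) for u,v in[(436,253),(185,286),(168,327),(366,278),(246,259),(452,304)]]
cv2.imwrite('pics/crop0.png',cv2.cvtColor(np.vstack([np.hstack(tiles[:3]),np.hstack(tiles[3:])]),cv2.COLOR_RGB2BGR))
E
```

```text
cork
(array([283.4,  29.3]), 720, array([1.0838, 0.1279]))
(array([471.5, 217.5]), 253, array([ 0.5973, -0.3145]))
(array([247.3, 258.7]), 247, array([0.5081, 0.214 ]))
(array([489.4, 275.6]), 272, array([ 0.4601, -0.3477]))
(array([452. , 303.9]), 265, array([ 0.3966, -0.2578]))
steel
(array([404.4, 140.2]), 426, array([ 0.7872, -0.1628]))
(array([218.4, 162.6]), 592, array([0.7395, 0.2838]))
(array([485.6, 174.8]), 435, array([ 0.6983, -0.3518]))
(array([416.1, 189.5]), 317, array([ 0.6656, -0.1856]))
(array([435.9, 252.2]), 397, array([ 0.5159, -0.2252]))
(array([184.4, 286.1]), 405, array([0.4466, 0.3576]))
purp
(array([168.6, 326.5]), 231, array([0.3555, 0.3914]))
blue
(array([525.7, 137.4]), 751, array([ 0.7893, -0.4539]))
(array([363.1, 278.7]), 1330, array([ 0.4572, -0.0548]))
(array([ 35. , 440.6]), 1660, array([0.1113, 0.6805]))
yel
(array([365.7, 278.3]), 412, array([ 0.4574, -0.0595]))
red [273.85297 334.4118 ] [0.3342 0.1515] 0.1329 0.0813 -77.0
red [ 57.726948 262.01764 ] [0.5101 0.6576] 0.2658 0.2954 -87.2
red [331.11218 178.67703] [0.6967 0.0149] 0.1116 0.1815 -1.6
```

View pics/crop0.png

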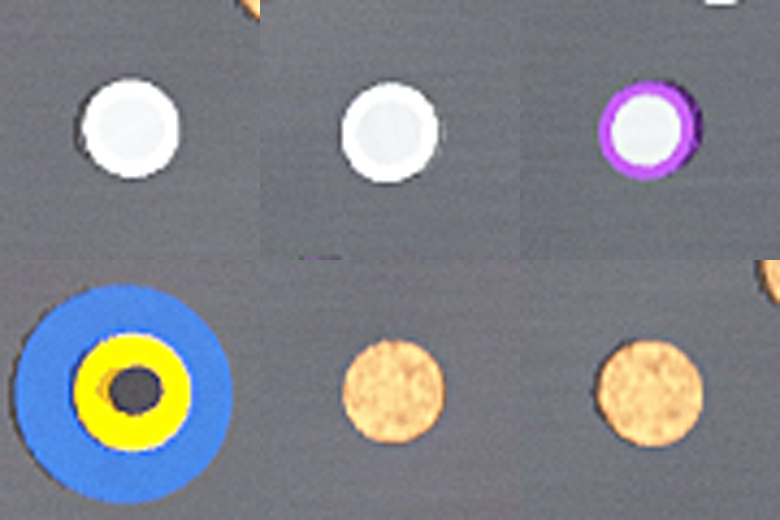

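Two silvery inserts, A (0.516,-0.225) and B (0.447,0.358), so two pads go in the stack and two in the tray. The tray is the one at (0.697,0.015), measured 112 x 181 mm. Next I'll get the base and weight centres and the tool axes.

```bash
cat >> h.py <<'E'
from scipy.spatial.transform import Rotation as Ro
def go(x,y,z,jaw=None):
    """print shift in tool frame from the present pose to world xyz, and turn to get jaw axis (tool z) at world angle jaw deg (mod 180)"""
    o=ctrl.get_obs();R=Ro.from_rotvec(o['tool_rot']).as_matrix();p=o['tool_pos']
    s=R.T@(np.array([x,y,z])-p);a=np.degrees(np.arctan2(R[1,2],R[0,2]))
    msg=''
    if jaw is not None:
        # turn about tool x by th: z' = R@Rx(th)@ez
        best=min(((k,abs(k)) for k in [((jaw-a+90)%180-90)]),key=lambda t:t[1])[0]
        th=-best if R[2,0]<0 else best
        msg=f' turn {np.radians(th):.3f}'
    print('at',p.round(4),'jaw',a.round(1),'tilt',np.degrees(np.arccos(-R[2,0])).round(2),'shift',s.round(4),msg,'steps',round(np.linalg.norm(s)/.05,1),'open',round(o['opening'],4),'F',o['contact_force'].round(2),'t',round(o['t'],2))
def circ(d,mask,near,z):
    c,_=cv2.findContours(mask.astype(np.uint8),cv2.RETR_EXTERNAL,cv2.CHAIN_APPROX_NONE)
    c=[k for k in c if len(k)>8]
    k=min(c,key=lambda k:np.linalg.norm(k[:,0].mean(0)-near))
    w=np.array([world(d,*p,z)[:2] for p in k[:,0]]).astype(np.float32)
    A=np.c_[2*w,np.ones(len(w))];s=np.linalg.lstsq(A,(w**2).sum(1),rcond=None)[0]
    return s[:2].round(4),np.sqrt(s[2]+s[:2]@s[:2]).round(4)
E
python3 - <<'E'
from h import *
d=load('top0');im=d['color'];h=cv2.cvtColor(im,cv2.COLOR_RGB2HSV);H,S,V=[h[...,i].astype(int) for i in range(3)]
m=((H>100)&(H<120)&(S>150)&(V>90))
print('base',circ(d,m,(363,278),.015))
y=((H>22)&(H<35)&(S>150))
print('weight',circ(d,y,(366,278),.033))
st=(S<25)&(V>170)
print('A',circ(d,st,(436,252),.016),'B',circ(d,st,(184,286),.016))
ck=(H>8)&(H<20)&(S>70)&(V>100)
for p in[(471,217),(247,259),(489,275),(452,304)]:print('pad',circ(d,ck,p,.01))
o=ctrl.get_obs();print(Ro.from_rotvec(o['tool_rot']).as_matrix().round(3))
go(.457,-.059,.15,0)
E
```

```text
base (array([ 0.458, -0.057]), np.float64(0.0562))
weight (array([ 0.4578, -0.0601]), np.float64(0.0285))
A (array([ 0.516 , -0.2252]), np.float64(0.0251)) B (array([0.4467, 0.3576]), np.float64(0.0251))
pad (array([ 0.5975, -0.314 ]), np.float64(0.0267))
pad (array([0.5075, 0.2153]), np.float64(0.0226))
pad (array([ 0.4612, -0.3471]), np.float64(0.0269))
pad (array([ 0.3959, -0.256 ]), np.float64(0.0262))
[[-0.     0.927  0.375]
 [ 0.002  0.375 -0.927]
 [-1.     0.    -0.002]]
at [ 0.2345 -0.5788  0.2303] jaw -68.0 tilt 0.09 shift [ 0.081   0.4014 -0.3981]  turn -1.186 steps 11.4 open 0.0854 F [ 0.34 -0.04 -0.01] t 0.15
```

```bash
python3 -m jog '[[[0.03,0.4,-0.4,-1.186,-1],[0.03,0.4,-0.4,-1.186,-1],[0.03,0.4,-0.4,-1.186,-1],[0.03,0.4,-0.4,-1.186,-1],[0.03,0.4,-0.4,-1.186,-1],[0.03,0.4,-0.4,-1.186,-1],[0.03,0.4,-0.4,-1.186,-1],[0.03,0.4,-0.4,-1.186,-1],[0.03,0.4,-0.4,-1.186,-1],[0.03,0.4,-0.4,-1.186,-1],[0.03,0.4,-0.4,-1.186,-1],[0.03,0.4,-0.4,-1.186,-1]]]' 20; python3 - <<'E'
from h import *
go(.458,-.059,.15,0); snap('wrist','w1')
E
```

```text
t: 1.35
tool_pos: [0.4555, -0.0541, 0.2005]
tool_rot: [-0.001, 1.572, 0.006]
contact_force: [-0.2, -1.6, 0.8]
opening: 0.0852
at [ 0.4555 -0.0541  0.2005] jaw 0.3 tilt 0.17 shift [ 0.0505 -0.005   0.0025]  turn 0.005 steps 1.0 open 0.0852 F [-0.2  -1.61  0.78] t 1.35
```

View pics/w1.png

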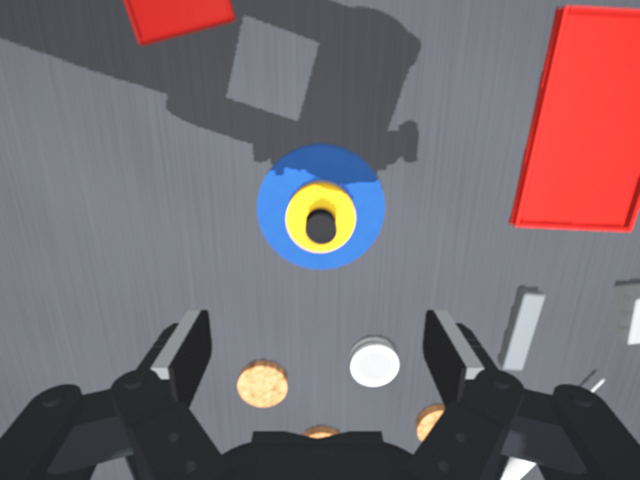

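The wrist view shows the base around (321,206), with the weight's knob at (320,227). The right side of the image is +x and up is +y. I'll measure the same objects from this view and compare with the top camera.

```bash
python3 - <<'E'
from h import *
d=load('w1');im=d['color'];h=cv2.cvtColor(im,cv2.COLOR_RGB2HSV);H,S,V=[h[...,i].astype(int) for i in range(3)]
print('base',circ(d,((H>100)&(H<120)&(S>150)&(V>50)),(321,206),.015))
# weight top annulus outline in camera, use union and enclosing
y=((H>22)&(H<35)&(S>150))
print('weight',circ(d,y,(321,215),.03))
print('A',circ(d,(S<25)&(V>170),(375,365),.016))
k=((V<70)&(S<80)).astype(np.uint8); sub=np.zeros_like(k);sub[200:250,295:345]=k[200:250,295:345]
print('knob',circ(d,sub,(321,227),.05))
go(.458,-.059,.037,0)
E
```

```text
base (array([ 0.4583, -0.0575]), np.float64(0.0568))
weight (array([ 0.4581, -0.0607]), np.float64(0.0288))
A (array([ 0.5158, -0.226 ]), np.float64(0.0265))
knob (array([ 0.4577, -0.0586]), np.float64(0.0093))
at [ 0.4557 -0.0537  0.2004] jaw 0.3 tilt 0.22 shift [ 0.1634 -0.006   0.0023]  turn 0.005 steps 3.3 open 0.0853 F [-1.29  0.92  0.32] t 1.4
```

```bash
python3 -m jog '[[[0.04,-0.005,0.002,0.005,-1],[0.08,-0.005,0.002,0.005,-1],[0.12,-0.005,0.002,0.005,-1],[0.145,-0.005,0.002,0.005,-1],[0.161,-0.005,0.002,0.005,-1],[0.161,-0.005,0.002,0.005,-1],[0.161,-0.005,0.002,0.005,1],[0.161,-0.005,0.002,0.005,1],[0.161,-0.005,0.002,0.005,1],[0.161,-0.005,0.002,0.005,1],[0.161,-0.005,0.002,0.005,1],[0.161,-0.005,0.002,0.005,1]]]' 50; python3 - <<'E'
from h import *
go(.46,.08,.1); snap('wrist','w2')
E
```

```text
t: 2.6
tool_pos: [0.4583, -0.0584, 0.0407]
tool_rot: [0.002, 1.57, 0.003]
contact_force: [-2.3, 0.6, 5.5]
opening: 0.0242
at [ 0.4583 -0.0584  0.0407] jaw 0.0 tilt 0.17 shift [-0.0589  0.1385  0.0017]  steps 3.0 open 0.0242 F [-2.31  0.59  5.45] t 2.6
```

View pics/w2.png

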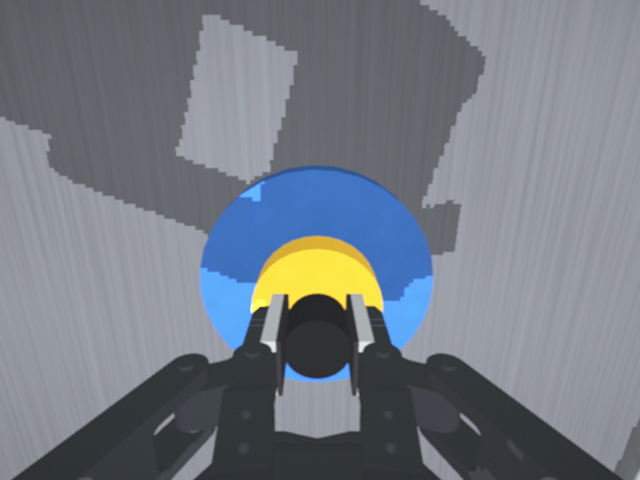

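The knob is gripped slightly above its equator (opening 24 mm, 5 N pushing up), so I'll regrip a little lower.

```bash
python3 -m jog '[[[0,0,0,0,0],[0,0,0,0,0],[0.003,0,0,0,0],[0.006,0,0,0,0],[0.006,0,0,0,0],[0.006,0,0,0,1],[0.006,0,0,0,1],[0.006,0,0,0,1],[0.006,0,0,0,1],[0.006,0,0,0,1]]]' 50; python3 - <<'E'
from h import *
go(.46,.08,.1)
E
```

```text
t: 3.65
tool_pos: [0.4584, -0.0583, 0.0346]
tool_rot: [0.002, 1.57, 0.003]
contact_force: [1.1, 0.6, -1.7]
opening: 0.0245
at [ 0.4584 -0.0583  0.0346] jaw 0.0 tilt 0.18 shift [-0.065   0.1385  0.0017]  steps 3.1 open 0.0245 F [ 1.13  0.58 -1.71] t 3.65
```

```bash
python3 -m jog '[[[-0.01,0,0,0,1],[-0.03,0,0,0,1],[-0.06,0,0,0,1],[-0.06,0.04,0,0,1],[-0.06,0.08,0,0,1],[-0.06,0.115,0,0,1],[-0.06,0.138,0,0,1],[-0.06,0.138,0,0,1],[-0.06,0.138,0,0,1]]]' 50; python3 - <<'E'
from h import *
go(.46,.08,.0196); snap('wrist','w3');snap('scene','s3')
E
```

```text
t: 4.55
tool_pos: [0.4578, 0.0797, 0.095]
tool_rot: [0.001, 1.571, 0.003]
contact_force: [-0.2, -0.5, -3.4]
opening: 0.0245
at [0.4578 0.0797 0.095 ] jaw 0.1 tilt 0.14 shift [0.0754 0.0001 0.0022]  steps 1.5 open 0.0245 F [-0.21 -0.54 -3.39] t 4.55
```

View pics/w3.png

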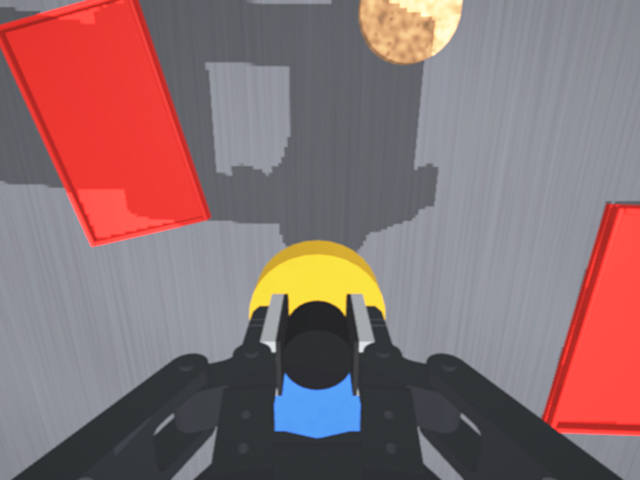

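View pics/s3.png

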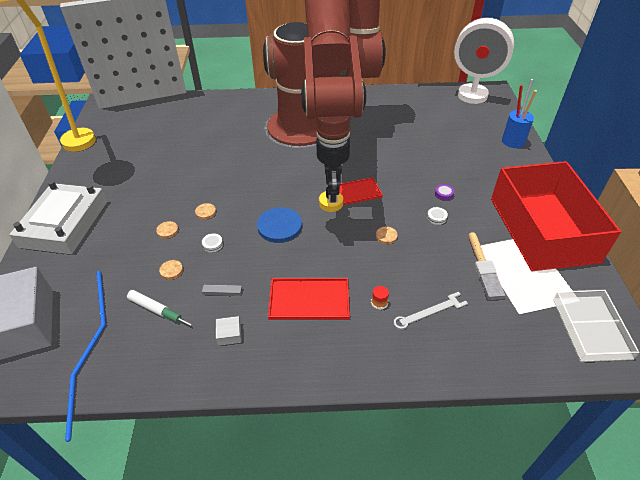

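The weight hangs level in the jaws at about (317,330) in the wrist view, and the load reads 3.4 N. I'll set it down here.

```bash
python3 -m jog '[[[0.04,0,0.002,0,1],[0.06,0,0.002,0,1],[0.07,0,0.002,0,1],[0.073,0,0.002,0,1],[0.0755,0,0.002,0,1],[0.0755,0,0.002,0,1],[0.0755,0,0.002,0,1]]]' 50; python3 - <<'E'
from h import *
go(.46,.08,.0196)
E
```

```text
t: 5.35
tool_pos: [0.4612, 0.079, 0.0207]
tool_rot: [0.002, 1.568, 0.002]
contact_force: [-0.1, -0.3, -4.1]
opening: 0.0246
at [0.4612 0.079  0.0207] jaw -0.0 tilt 0.21 shift [ 0.0011  0.001  -0.0012]  steps 0.0 open 0.0246 F [-0.12 -0.31 -4.13] t 5.35
```

```bash
python3 -m jog '[[[0.001,0,0,0,1],[0.002,0,0,0,1],[0.002,0,0,0,1]]]' 50; python3 - <<'E'
from h import *
go(.46,.08,.0196)
E
python3 -m jog '[[[0,0,0,0,0.3],[0,0,0,0,-0.3],[0,0,0,0,-1],[0,0,0,0,-1],[-0.03,0,0,0,-1],[-0.07,0,0,0,-1],[-0.11,0,0,0,-1],[-0.13,0,0,0,-1],[-0.13,0,0,0,-1],[-0.13,0,0,0,-1]]]' 20; python3 - <<'E'
from h import *
snap('wrist','w4'); d=snap('top','t4')
go(.516,-.2255,.15,None)
E
```

```text
t: 5.65
tool_pos: [0.462, 0.0791, 0.0196]
tool_rot: [0.002, 1.567, 0.002]
contact_force: [0.7, -0.4, 0.4]
opening: 0.0243
at [0.462  0.0791 0.0196] jaw -0.0 tilt 0.29 shift [-0.      0.0009 -0.002 ]  steps 0.0 open 0.0243 F [ 0.74 -0.4   0.38] t 5.65
t: 6.65
tool_pos: [0.4614, 0.0787, 0.1494]
tool_rot: [0.002, 1.566, 0.002]
contact_force: [-0.4, -0.2, -0.6]
opening: 0.0857
at [0.4603 0.0787 0.1476] jaw -0.0 tilt 0.16 shift [-0.0031 -0.3042  0.0558]  steps 6.2 open 0.0858 F [-0.33 -0.18 -0.86] t 6.75
```

View pics/w4.png

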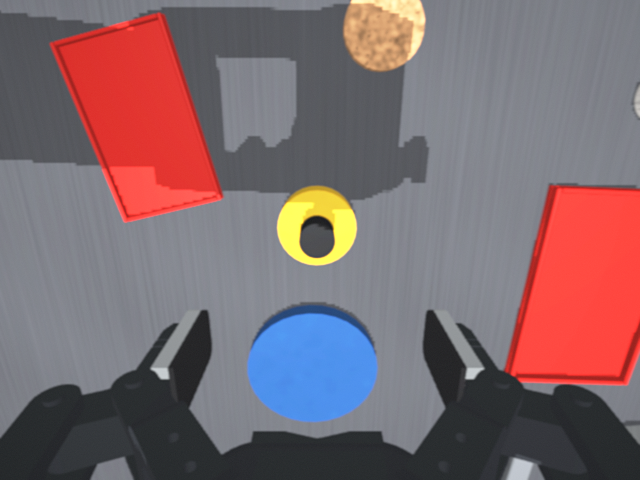

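View pics/t4.png

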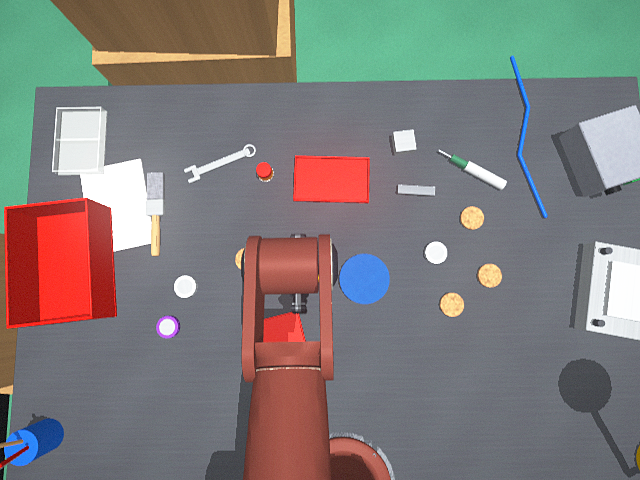

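Weight stands upright on the bench. Next is the first pad, at (0.396,-0.256), approached from above.

```bash
python3 - <<'E'
from h import *
d=load('t4');im=d['color'];h=cv2.cvtColor(im,cv2.COLOR_RGB2HSV);H,S,V=[h[...,i].astype(int) for i in range(3)]
print('base',circ(d,((H>100)&(H<120)&(S>150)&(V>90)),(363,278),.015))
ck=(H>8)&(H<20)&(S>70)&(V>100)
for p in[(471,217),(489,275),(452,304)]:print('pad',circ(d,ck,p,.01))
go(.3965,-.257,.1)
E
```

```text
base (array([ 0.458 , -0.0569]), np.float64(0.0564))
pad (array([ 0.5974, -0.3148]), np.float64(0.0226))
pad (array([ 0.4613, -0.3472]), np.float64(0.0269))
pad (array([ 0.3956, -0.2568]), np.float64(0.023))
at [0.4603 0.0787 0.1476] jaw -0.0 tilt 0.16 shift [ 0.0467 -0.3359 -0.0638]  steps 6.9 open 0.0858 F [-0.33 -0.18 -0.86] t 6.75
```

```bash
python3 -m jog '[[[0,-0.05,-0.01,0,-1],[0,-0.1,-0.02,0,-1],[0,-0.15,-0.03,0,-1],[0,-0.2,-0.04,0,-1],[0,-0.25,-0.05,0,-1],[0,-0.3,-0.06,0,-1],[0.03,-0.336,-0.064,0,-1],[0.05,-0.336,-0.064,0,-1],[0.05,-0.336,-0.064,0,-1],[0.05,-0.336,-0.064,0,-1]]]' 20; python3 - <<'E'
from h import *
d=snap('wrist','w5');go(.396,-.257,.004,0)
im=d['color'];h=cv2.cvtColor(im,cv2.COLOR_RGB2HSV);H,S,V=[h[...,i].astype(int) for i in range(3)]
ck=(H>5)&(H<22)&(S>60)&(V>50)
for b in blobs(d,ck,.01,300): print(b)
E
```

```text
t: 7.75
tool_pos: [0.3954, -0.2561, 0.0951]
tool_rot: [0.004, 1.573, 0.004]
contact_force: [0.1, -0.2, 0.3]
opening: 0.0854
at [ 0.3962 -0.2564  0.0964] jaw 0.0 tilt 0.19 shift [ 0.0924 -0.0009 -0.0003]  turn 0.001 steps 1.8 open 0.0853 F [ 0.5  -1.26  0.45] t 7.8
(array([323.5, 234.3]), 2544, array([ 0.3992, -0.2495]))
(array([598.6, 319.2]), 2521, array([ 0.5911, -0.312 ]))
(array([401.5, 355.4]), 1115, array([ 0.4559, -0.3417]))
```

View pics/w5.png

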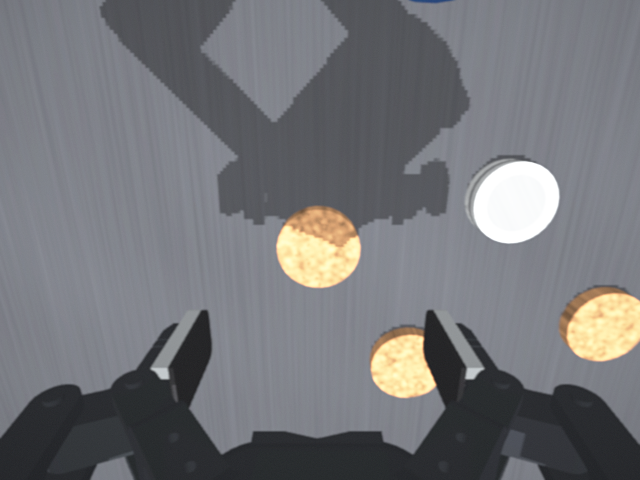

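The pad's face is centred at about (319,247). I'll compare that with the projection of the top-camera estimate.

```bash
python3 - <<'E'
from h import *
d=load('w5');print(world(d,318.5,247,.01),pix(d,(.396,-.257,.01)),'A',world(d,516,201,.016),'p2',world(d,402,366,.01),'p3',world(d,605,325,.01))
E
```

```text
[ 0.39591557 -0.25819752  0.01      ] [318.62897292 245.27211054] A [ 0.51611561 -0.22632304  0.016     ] p2 [ 0.45688158 -0.35088473  0.01      ] p3 [ 0.59662048 -0.31666806  0.01      ]
```

```bash
python3 -m jog '[[[0.04,-0.001,0,0,-1],[0.07,-0.001,0,0,-1],[0.085,-0.001,0,0,-1],[0.092,-0.001,0,0,-1],[0.092,-0.001,0,0,-1],[0.092,-0.001,0,0,-0.2],[0.092,-0.001,0,0,0],[0.092,-0.001,0,0,0.3],[0.092,-0.001,0,0,1],[0.092,-0.001,0,0,1],[0.092,-0.001,0,0,1]]]' 20; python3 - <<'E'
from h import *
d=snap('wrist','w6');go(.458,-.057,.1)
E
```

```text
t: 8.9
tool_pos: [0.3995, -0.261, 0.01]
tool_rot: [-0.004, 1.565, -0.002]
contact_force: [-6.5, -0.6, 22.6]
opening: 0.0005
at [ 0.3993 -0.261   0.01  ] jaw 0.1 tilt 0.39 shift [-0.0905  0.2035  0.0594]  steps 4.6 open 0.0 F [-4.63  0.42 19.8 ] t 8.95
```

View pics/w6.png

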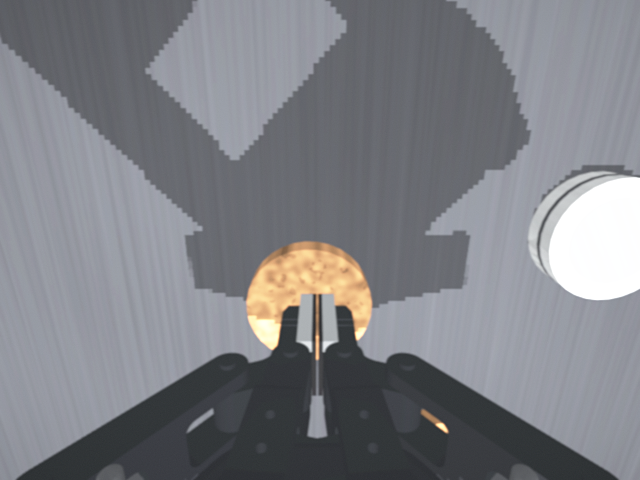

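The jaws closed over the top of the pad. Shut, the tips are at the TCP, so at 54 mm opening they stand about 5–8 mm above it. I'll lift, open, and recheck before going lower.

```bash
python3 -m jog '[[[-0.02,0,0,0,0],[-0.05,0,0,0,-1],[-0.07,0,0,0,-1],[-0.07,0,0,0,-1],[-0.07,0,0,0,-1]]]' 20; python3 - <<'E'
from h import *
d=snap('wrist','w7');go(.396,-.257,.004,0)
E
```

```text
t: 9.45
tool_pos: [0.3993, -0.2609, 0.0805]
tool_rot: [-0.005, 1.564, -0.003]
contact_force: [-0.2, 0.4, 0.2]
opening: 0.0726
at [ 0.3986 -0.2604  0.0794] jaw 0.1 tilt 0.35 shift [ 0.0753  0.0037 -0.003 ]  turn 0.001 steps 1.5 open 0.0793 F [ 0.48 -0.47  0.29] t 9.5
```

View pics/w7.png

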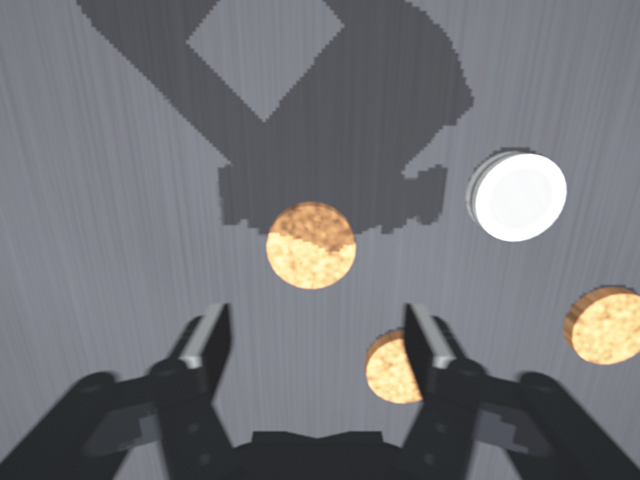

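```bash
python3 - <<'E'
from h import *
d=load('w7');p=world(d,311.5,246,.01);print(p);go(p[0],p[1],-.004,0)
E
```

```text
[ 0.39608463 -0.25774289  0.01      ]
at [ 0.3986 -0.2604  0.0794] jaw 0.1 tilt 0.35 shift [ 0.0833  0.003  -0.0029]  turn 0.001 steps 1.7 open 0.0793 F [ 0.48 -0.47  0.29] t 9.5
```

```bash
python3 -m jog '[[[0.04,0.003,-0.003,0,-1],[0.07,0.003,-0.003,0,-1],[0.08,0.003,-0.003,0,-1],[0.084,0.003,-0.003,0,-1],[0.084,0.003,-0.003,0,-1],[0.084,0.003,-0.003,0,-0.3],[0.084,0.003,-0.003,0,-0.1],[0.084,0.003,-0.003,0,-0.1],[0.084,0.003,-0.003,0,-0.1],[0.084,0.003,-0.003,0,-0.1]]]' 20; python3 - <<'E'
from h import *
go(.458,-.057,.1)
E
```

```text
t: 10.5
tool_pos: [0.397, -0.2586, -0.003]
tool_rot: [-0.005, 1.564, -0.003]
contact_force: [-0.9, 1.0, 6.6]
opening: 0.0527
at [ 0.397  -0.2586 -0.003 ] jaw 0.1 tilt 0.5 shift [-0.1037  0.201   0.0619]  steps 4.7 open 0.0527 F [-0.94  0.97  6.6 ] t 10.5
```

The pad is gripped at 52.7 mm. I'll lift it and carry it over the base.

```bash
python3 -m jog '[[[-0.002,0,0,0,1],[-0.02,0,0,0,1],[-0.06,0,0,0,1],[-0.1,0.03,0.01,0,1],[-0.1,0.07,0.02,0,1],[-0.1,0.11,0.035,0,1],[-0.1,0.15,0.05,0,1],[-0.1,0.18,0.06,0,1],[-0.1,0.2,0.062,0,1],[-0.1,0.2,0.062,0,1],[-0.1,0.2,0.062,0,1]]]' 20; python3 - <<'E'
from h import *
d=snap('wrist','w8');go(.458,-.058,.015,0)
E
```

```text
t: 11.6
tool_pos: [0.458, -0.058, 0.0963]
tool_rot: [-0.006, 1.564, -0.003]
contact_force: [0.2, 0.3, -0.9]
opening: 0.0529
at [ 0.458  -0.0585  0.0964] jaw 0.1 tilt 0.51 shift [ 0.0814  0.001  -0.0006]  turn 0.001 steps 1.6 open 0.0531 F [ 0.68 -0.48  0.04] t 11.65
```

View pics/w8.png

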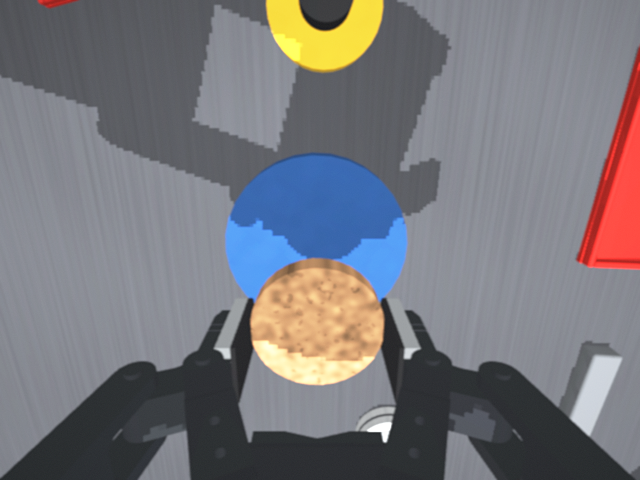

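The pad is held level at (317,325) in the wrist view. I'll check its offset from the TCP.

```bash
python3 - <<'E'
from h import *
d=load('w8');print(world(d,317,325,.1095),'base',world(d,316.5,243,.015))
go(.458,-.058,.0135)
E
```

```text
[ 0.45758917 -0.05695048  0.1095    ] base [ 0.45798343 -0.05685681  0.015     ]
at [ 0.458  -0.0585  0.0964] jaw 0.1 tilt 0.51 shift [ 0.0829  0.001  -0.0006]  steps 1.7 open 0.0531 F [ 0.68 -0.48  0.04] t 11.65
```

```bash
python3 -m jog '[[[0.04,0,0,0,1],[0.07,0,0,0,1],[0.079,0,0,0,1],[0.083,0,0,0,1],[0.083,0,0,0,1],[0.083,0,0,0,1]]]' 20; python3 - <<'E'
from h import *
go(.458,-.058,.0125)
E
```

```text
t: 12.25
tool_pos: [0.4599, -0.0596, 0.015]
tool_rot: [-0.006, 1.561, -0.005]
contact_force: [0.6, -0.3, 0.1]
opening: 0.0527
at [ 0.4599 -0.0596  0.015 ] jaw 0.0 tilt 0.67 shift [ 0.0024  0.0016 -0.0019]  steps 0.1 open 0.0527 F [ 0.62 -0.31  0.05] t 12.25
```

```bash
python3 -m jog '[[[0.001,0.001,-0.002,0,1],[0.002,0.001,-0.002,0,1],[0.0025,0.001,-0.002,0,1],[0.0025,0.001,-0.002,0,1]]]' 20; python3 - <<'E'
from h import *
go(.458,-.058,.0125)
E
```

```text
t: 12.65
tool_pos: [0.458, -0.0586, 0.0126]
tool_rot: [-0.006, 1.561, -0.005]
contact_force: [0.4, -0.8, -0.6]
opening: 0.0533
at [ 0.458  -0.0586  0.0126] jaw 0.0 tilt 0.69 shift [ 0.0001  0.0006 -0.    ]  steps 0.0 open 0.0533 F [ 0.41 -0.8  -0.62] t 12.65
```

```bash
python3 -m jog '[[[0,0,0,0,-0.5],[0,0,0,0,-1],[-0.005,0,0,0,-1],[-0.04,0,0,0,-1],[-0.08,0,0,0,-1],[-0.1,0,0,0,-1],[-0.1,0,0,0,-1],[-0.1,0,0,0,-1]]]' 20; python3 - <<'E'
from h import *
d=snap('wrist','w9');go(.516,-.226,.09,0)
E
```

```text
t: 13.45
tool_pos: [0.4571, -0.0579, 0.1127]
tool_rot: [-0.006, 1.56, -0.005]
contact_force: [-0.5, 0.3, -1.0]
opening: 0.0854
at [ 0.4563 -0.0577  0.1116] jaw 0.0 tilt 0.6 shift [ 0.0231 -0.1682  0.0594]  turn 0.001 steps 3.6 open 0.0855 F [-0.29 -0.01 -0.37] t 13.5
```

View pics/w9.png

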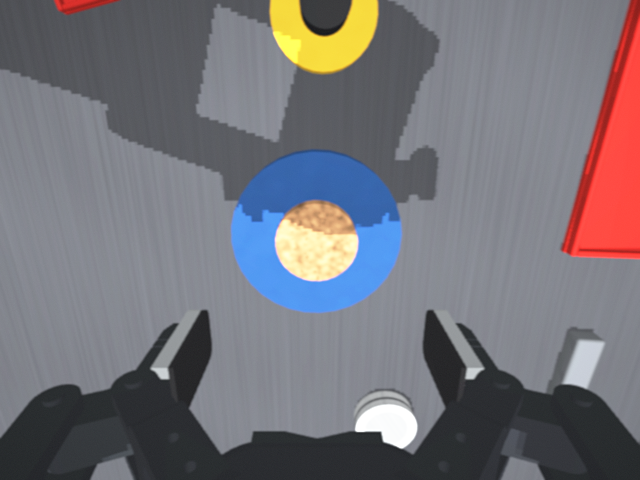

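The pad sits at (316,240), concentric with the base at (316,231). I'll move to insert A and confirm numerically.

```bash
python3 - <<'E'
from h import *
d=load('w9');print('pad',world(d,316.5,241,.025),'base',world(d,316.5,231,.015),'A',world(d,386,427,.016))
E
python3 -m jog '[[[0,-0.05,0.02,0,-1],[0,-0.1,0.04,0,-1],[0,-0.15,0.055,0,-1],[0.02,-0.168,0.059,0,-1],[0.02,-0.168,0.059,0,-1],[0.02,-0.168,0.059,0,-1]]]' 20
python3 - <<'E'
from h import *
d=snap('wrist','w10');go(.516,-.226,.003,0)
im=d['color'];h=cv2.cvtColor(im,cv2.COLOR_RGB2HSV);H,S,V=[h[...,i].astype(int) for i in range(3)]
print(circ(d,(S<25)&(V>210),(317,240),.016))
E
```

```text
pad [ 0.45744299 -0.05788987  0.025     ] base [ 0.45754828 -0.05431496  0.015     ] A [ 0.5149011  -0.22533349  0.016     ]
t: 14.1
tool_pos: [0.5139, -0.2252, 0.0902]
tool_rot: [-0.002, 1.567, -0.003]
contact_force: [-0.4, -0.2, -0.1]
opening: 0.0856
at [ 0.5144 -0.2249  0.0912] jaw 0.0 tilt 0.38 shift [ 0.0882 -0.0008  0.0011]  turn 0.001 steps 1.8 open 0.0854 F [-0.97  1.2   1.19] t 14.15
(array([ 0.5154, -0.2276]), np.float64(0.0252))
```

View pics/w10.png

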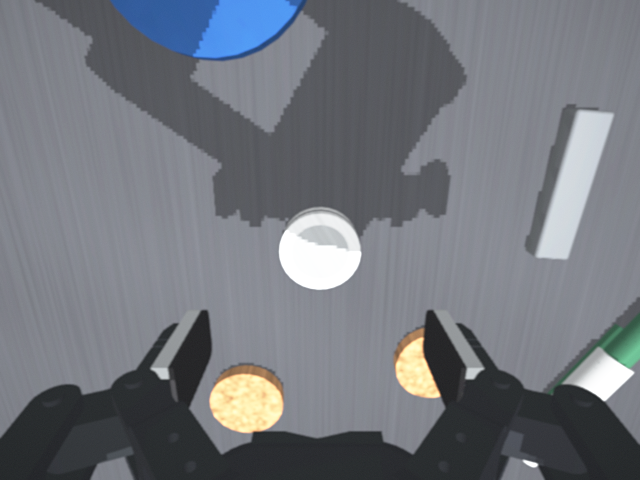

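```bash
python3 -m jog '[[[0.04,-0.0015,0.001,0,-1],[0.07,-0.0015,0.001,0,-1],[0.083,-0.0015,0.001,0,-1],[0.088,-0.0015,0.001,0,-0.6],[0.088,-0.0015,0.001,0,-0.4],[0.088,-0.0015,0.001,0,-0.3]]]' 20; python3 - <<'E'
from h import *
go(.5155,-.2265,.002,0);d=snap('wrist','w11')
E
```

```text
t: 14.75
tool_pos: [0.5172, -0.2271, 0.005]
tool_rot: [-0.005, 1.563, -0.004]
contact_force: [-0.4, 1.0, 1.0]
opening: 0.0558
at [ 0.5172 -0.2271  0.005 ] jaw 0.1 tilt 0.55 shift [ 0.003   0.0007 -0.0017]  turn 0.001 steps 0.1 open 0.0558 F [-0.37  0.96  0.95] t 14.75
```

View pics/w11.png

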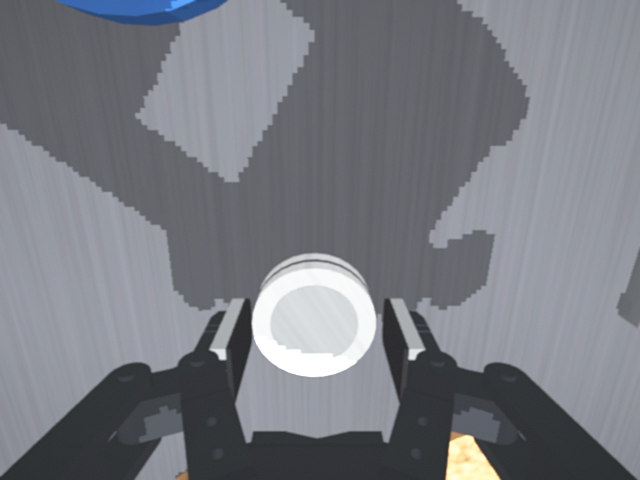

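The fingers straddle insert A (face at (314,319)), slightly right of centre. I'll correct that and close gently.

```bash
python3 -m jog '[[[0.0025,0.0005,-0.0015,0,-0.25],[0.0025,0.0005,-0.0015,0,-0.2],[0.0025,0.0005,-0.0015,0,-0.15],[0.0025,0.0005,-0.0015,0,-0.1],[0.0025,0.0005,-0.0015,0,0],[0.0025,0.0005,-0.0015,0,0.5],[0.0025,0.0005,-0.0015,0,0.5]]]' 20; python3 - <<'E'
from h import *
go(.458,-.058,.1)
E
```

```text
t: 15.5
tool_pos: [0.5161, -0.2271, 0.0037]
tool_rot: [-0.005, 1.562, -0.004]
contact_force: [-2.6, 1.6, 6.0]
opening: 0.0488
at [ 0.5161 -0.2271  0.0037] jaw 0.0 tilt 0.6 shift [-0.0978  0.1686 -0.0571]  steps 4.1 open 0.0488 F [-2.56  1.59  5.98] t 15.5
```

```bash
python3 -m jog '[[[-0.005,0,0,0,0.5],[-0.03,0,0,0,0.5],[-0.07,0,0,0,0.5],[-0.1,0.03,-0.01,0,0.5],[-0.1,0.07,-0.025,0,0.5],[-0.1,0.11,-0.04,0,0.5],[-0.1,0.15,-0.055,0,0.5],[-0.1,0.169,-0.057,0,0.5],[-0.1,0.169,-0.057,0,0.5],[-0.1,0.169,-0.057,0,0.5]]]' 20; python3 - <<'E'
from h import *
d=snap('wrist','w12');go(.458,-.058,.03,0)
E
```

```text
t: 16.5
tool_pos: [0.458, -0.0575, 0.102]
tool_rot: [-0.006, 1.562, -0.004]
contact_force: [0.7, -0.1, -2.4]
opening: 0.049
at [ 0.4582 -0.058   0.1022] jaw 0.0 tilt 0.62 shift [ 0.0722  0.0005 -0.0008]  turn 0.001 steps 1.4 open 0.0489 F [-0.01  0.14 -1.37] t 16.55
```

View pics/w12.png

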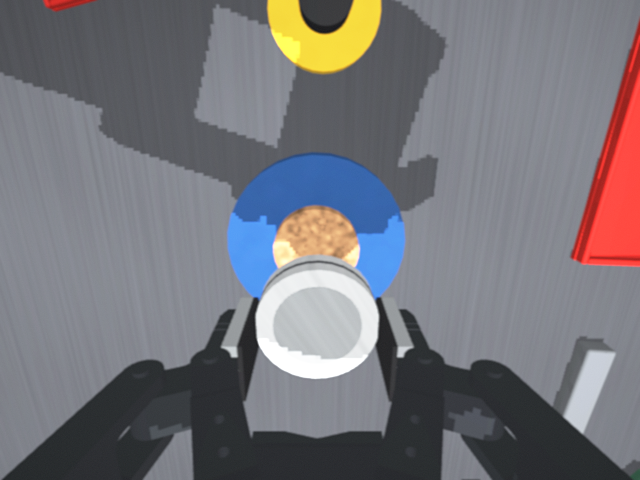

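```bash
python3 - <<'E'
from h import *
d=load('w12');print(world(d,317.5,320.5,.1145),'base',world(d,316.5,243,.015))
go(.458,-.0585,.0295)
E
```

```text
[ 0.4577208  -0.05485165  0.1145    ] base [ 0.45811672 -0.05856121  0.015     ]
at [ 0.4582 -0.058   0.1022] jaw 0.0 tilt 0.62 shift [ 0.0727 -0.     -0.0008]  steps 1.5 open 0.0489 F [-0.01  0.14 -1.37] t 16.55
```

```bash
python3 -m jog '[[[0.03,-0.001,-0.001,0,0.5],[0.055,-0.001,-0.001,0,0.5],[0.063,-0.001,-0.001,0,0.5],[0.068,-0.001,-0.001,0,0.5],[0.068,-0.001,-0.001,0,0.5],[0.068,-0.001,-0.001,0,0.5]]]' 20; python3 - <<'E'
from h import *
go(.458,-.0585,.0295)
E
```

```text
t: 17.15
tool_pos: [0.4589, -0.06, 0.0354]
tool_rot: [-0.006, 1.56, -0.005]
contact_force: [1.2, -0.2, -2.4]
opening: 0.0487
at [ 0.4589 -0.06    0.0354] jaw 0.0 tilt 0.74 shift [ 0.0059  0.0016 -0.001 ]  steps 0.1 open 0.0487 F [ 1.2  -0.19 -2.41] t 17.15
```

```bash
python3 -m jog '[[[0.002,0.001,-0.001,0,0.5],[0.004,0.001,-0.001,0,0.5],[0.005,0.001,-0.001,0,0.5],[0.006,0.001,-0.001,0,0.5],[0.006,0.001,-0.001,0,0.5]]]' 20; python3 - <<'E'
from h import *
go(.458,-.0585,.0285)
E
```

```text
t: 17.65
tool_pos: [0.4578, -0.059, 0.0292]
tool_rot: [-0.006, 1.56, -0.005]
contact_force: [-1.0, 0.5, -2.1]
opening: 0.0489
at [ 0.4578 -0.059   0.0292] jaw 0.0 tilt 0.72 shift [0.0007 0.0005 0.0002]  steps 0.0 open 0.0489 F [-0.96  0.49 -2.09] t 17.65
```

```bash
python3 -m jog '[[[0.0006,0,0,0,0.5],[0.001,0,0,0,0.5],[0.001,0,0,0,0.5]]]' 20; python3 - <<'E'
from h import *
go(.458,-.0585,.0285)
E
```

```text
t: 17.95
tool_pos: [0.4579, -0.059, 0.0287]
tool_rot: [-0.006, 1.561, -0.005]
contact_force: [-2.4, 0.7, 3.4]
opening: 0.0487
at [ 0.4579 -0.059   0.0287] jaw 0.0 tilt 0.71 shift [0.0002 0.0005 0.0001]  steps 0.0 open 0.0487 F [-2.35  0.66  3.42] t 17.95
```

Contact is soft: the reading went from about -2 N to +3.4 N. I'll release.

```bash
python3 -m jog '[[[0,0,0,0,-0.25],[0,0,0,0,-0.5],[0,0,0,0,-1],[0,0,0,0,-1],[-0.02,0,0,0,-1],[-0.06,0,0,0,-1],[-0.08,0,0,0,-1],[-0.08,0,0,0,-1],[-0.08,0,0,0,-1]]]' 20; python3 - <<'E'
from h import *
d=snap('wrist','w13');go(.460,-.347,.11,0)
E
```

```text
t: 18.85
tool_pos: [0.4572, -0.0585, 0.1086]
tool_rot: [-0.006, 1.56, -0.005]
contact_force: [0.1, 0.6, -0.4]
opening: 0.0855
at [ 0.4564 -0.0582  0.1075] jaw 0.0 tilt 0.61 shift [-0.0006 -0.2888  0.0035]  turn 0.001 steps 5.8 open 0.0854 F [ 0.15 -0.78 -0.06] t 18.9
```

View pics/w13.png

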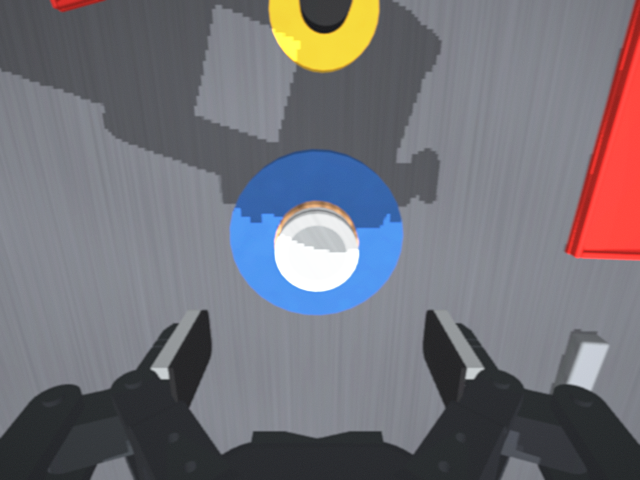

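The insert lies on the pad at (316,250), centred. I'll move to the pad near (0.460,-0.348), keep the arm clear, and check with the top camera too.

```bash
python3 - <<'E'
from h import *
d=load('w13');print('ins',world(d,316.5,250.5,.041),'base',world(d,316.5,233,.015))
E
python3 -m jog '[[[0,-0.05,0,0,-1],[0,-0.1,0.001,0,-1],[0,-0.15,0.002,0,-1],[0,-0.2,0.003,0,-1],[0,-0.25,0.003,0,-1],[0,-0.289,0.003,0,-1],[0,-0.289,0.003,0,-1],[0,-0.289,0.003,0,-1]]]' 20
python3 - <<'E'
from h import *
d=snap('wrist','w14');snap('top','t14');go(.460,-.348,-.003,0)
E
```

```text
ins [ 0.45729478 -0.05719329  0.041     ] base [ 0.45756038 -0.05487483  0.015     ]
t: 19.7
tool_pos: [0.4584, -0.3468, 0.1071]
tool_rot: [-0.002, 1.565, -0.003]
contact_force: [0.5, -0.0, -0.1]
opening: 0.0855
at [ 0.4588 -0.3456  0.1077] jaw 0.1 tilt 0.43 shift [ 0.1107 -0.002   0.0004]  turn 0.001 steps 2.2 open 0.0856 F [0.24 0.47 0.75] t 19.8
```

View pics/w14.png

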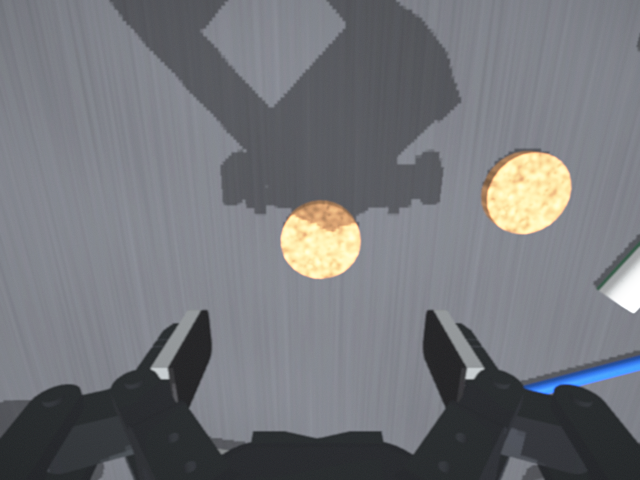

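View pics/t14.png

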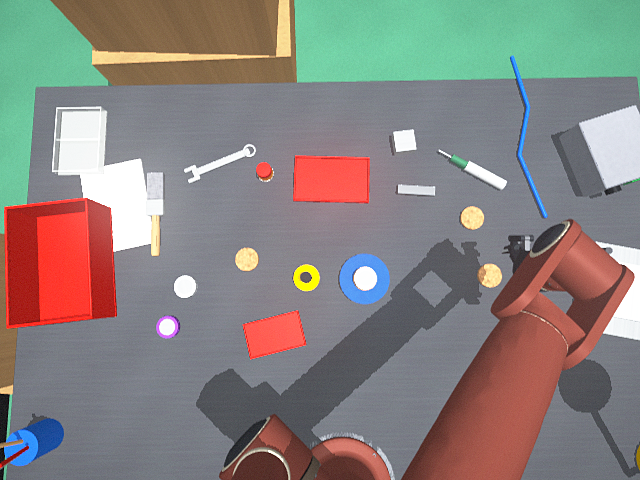

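```bash
python3 - <<'E'
from h import *
d=load('w14');print('padwrist',world(d,321,240,.01))
d=load('t14');im=d['color'];h=cv2.cvtColor(im,cv2.COLOR_RGB2HSV);H,S,V=[h[...,i].astype(int) for i in range(3)]
print('base',circ(d,((H>100)&(H<120)&(S>150)&(V>90)),(363,278),.015),'ins',circ(d,(S<25)&(V>170),(366,278),.041),'B',circ(d,(S<25)&(V>170),(185,286),.016))
ck=(H>8)&(H<20)&(S>70)&(V>100)
for p in[(471,217),(489,275),(246,259)]:print('pad',circ(d,ck,p,.01))
print('weight',circ(d,(H>22)&(H<35)&(S>150),(306,278),.018))
E
```

```text
padwrist [ 0.46139925 -0.34912667  0.01      ]
base (array([ 0.4581, -0.057 ]), np.float64(0.0562)) ins (array([ 0.4582, -0.0573]), np.float64(0.025)) B (array([0.4467, 0.3574]), np.float64(0.0252))
pad (array([ 0.5974, -0.3151]), np.float64(0.027))
pad (array([ 0.4624, -0.3432]), np.float64(0.0222))
pad (array([0.5066, 0.2135]), np.float64(0.0249))
weight (array([0.4622, 0.0766]), np.float64(0.0289))
```

```bash
python3 -m jog '[[[0.04,-0.002,0,0,-1],[0.08,-0.002,0,0,-1],[0.098,-0.002,0,0,-0.8],[0.104,-0.002,0,0,-0.6],[0.106,-0.002,0,0,-0.5],[0.106,-0.002,0,0,-0.4]]]' 20; python3 - <<'E'
from h import *
go(.461,-.3485,-.001,0)
E
```

```text
t: 20.4
tool_pos: [0.4604, -0.348, 0.0029]
tool_rot: [-0.006, 1.563, -0.002]
contact_force: [-0.2, -0.2, 0.4]
opening: 0.0599
at [ 0.4604 -0.348   0.0029] jaw 0.1 tilt 0.54 shift [ 0.0039 -0.0005  0.0006]  turn 0.002 steps 0.1 open 0.0599 F [-0.15 -0.19  0.36] t 20.4
```

```bash
python3 -m jog '[[[0.002,-0.0005,0.0005,0,-0.4],[0.004,-0.0005,0.0005,0,-0.3],[0.004,-0.0005,0.0005,0,-0.2],[0.004,-0.0005,0.0005,0,0],[0.004,-0.0005,0.0005,0,0.5],[0.004,-0.0005,0.0005,0,0.5],[0.004,-0.0005,0.0005,0,0.5]]]' 20; python3 - <<'E'
from h import *
go(.458,-.058,.12,0)
E
```

```text
t: 21.1
tool_pos: [0.4619, -0.3493, 0.0004]
tool_rot: [-0.007, 1.561, -0.004]
contact_force: [-1.7, 0.5, 5.8]
opening: 0.0525
at [ 4.619e-01 -3.493e-01  4.000e-04] jaw 0.1 tilt 0.68 shift [-0.1217  0.2905 -0.0021]  turn 0.002 steps 6.3 open 0.0525 F [-1.71  0.51  5.78] t 21.1
```

```bash
python3 -m jog '[[[-0.005,0,0,0,0.5],[-0.04,0,0,0,0.5],[-0.08,0.02,0,0,0.5],[-0.12,0.06,0,0,0.5],[-0.12,0.11,-0.001,0,0.5],[-0.12,0.16,-0.001,0,0.5],[-0.12,0.21,-0.002,0,0.5],[-0.12,0.25,-0.002,0,0.5],[-0.12,0.28,-0.002,0,0.5],[-0.12,0.29,-0.002,0,0.5],[-0.12,0.29,-0.002,0,0.5],[-0.12,0.29,-0.002,0,0.5]]]' 20; python3 - <<'E'
from h import *
d=snap('wrist','w15');go(.458,-.058,.0414,0)
E
```

```text
t: 22.3
tool_pos: [0.4582, -0.0593, 0.1184]
tool_rot: [-0.007, 1.561, -0.005]
contact_force: [0.3, -0.3, -0.1]
opening: 0.052
at [ 0.4583 -0.0596  0.1184] jaw 0.0 tilt 0.7 shift [ 0.077   0.0022 -0.001 ]  turn 0.001 steps 1.5 open 0.0528 F [0.81 0.1  0.52] t 22.35
```

View pics/w15.png

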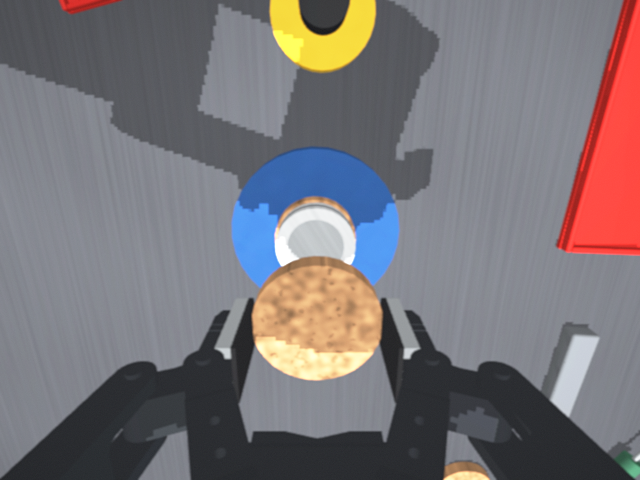

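Pad is held level at (317,319) over the insert. I'll descend in two stages.

```bash
python3 -m jog '[[[0.03,0.002,-0.001,0,0.5],[0.055,0.002,-0.001,0,0.5],[0.066,0.002,-0.001,0,0.5],[0.071,0.002,-0.001,0,0.5],[0.071,0.002,-0.001,0,0.5],[0.071,0.002,-0.001,0,0.5]]]' 20; python3 - <<'E'
from h import *
go(.458,-.058,.042)
E
```

```text
t: 22.95
tool_pos: [0.4589, -0.0588, 0.0486]
tool_rot: [-0.007, 1.559, -0.006]
contact_force: [0.2, -0.2, -0.3]
opening: 0.0529
at [ 0.4589 -0.0588  0.0486] jaw 0.0 tilt 0.81 shift [ 0.0065  0.0008 -0.001 ]  steps 0.1 open 0.0529 F [ 0.23 -0.23 -0.34] t 22.95
```

```bash
python3 -m jog '[[[0.002,0.001,-0.001,0,0.5],[0.004,0.001,-0.001,0,0.5],[0.0055,0.001,-0.001,0,0.5],[0.0065,0.001,-0.001,0,0.5],[0.0065,0.001,-0.001,0,0.5]]]' 20; python3 - <<'E'
from h import *
go(.458,-.058,.0414)
E
```

```text
t: 23.45
tool_pos: [0.4578, -0.0577, 0.0419]
tool_rot: [-0.006, 1.56, -0.006]
contact_force: [0.3, 0.5, 0.2]
opening: 0.0528
at [ 0.4578 -0.0577  0.0419] jaw 0.0 tilt 0.79 shift [ 0.0005 -0.0003  0.0002]  steps 0.0 open 0.0528 F [0.33 0.51 0.16] t 23.45
```

```bash
python3 -m jog '[[[0.0006,0,0,0,0.5],[0.001,0,0,0,0.5],[0.001,0,0,0,0.5]]]' 20; python3 -m jog '[[[0,0,0,0,-0.25],[0,0,0,0,-0.5],[0,0,0,0,-1],[0,0,0,0,-1],[-0.02,0,0,0,-1],[-0.06,0,0,0,-1],[-0.08,0,0,0,-1],[-0.08,0,0,0,-1],[-0.08,0,0,0,-1]]]' 20; python3 - <<'E'
from h import *
d=snap('wrist','w16');go(.447,.357,.12,0)
E
```

```text
t: 23.75
tool_pos: [0.458, -0.0577, 0.0414]
tool_rot: [-0.007, 1.56, -0.006]
contact_force: [-2.4, 0.3, 5.0]
opening: 0.0527
t: 24.65
tool_pos: [0.4571, -0.0571, 0.1212]
tool_rot: [-0.007, 1.559, -0.006]
contact_force: [-0.1, -0.2, -0.5]
opening: 0.0854
at [ 0.4563 -0.0569  0.1201] jaw 0.0 tilt 0.68 shift [-0.0031  0.4139 -0.0091]  turn 0.001 steps 8.3 open 0.0855 F [-0.34  0.   -0.38] t 24.7
```

View pics/w16.png

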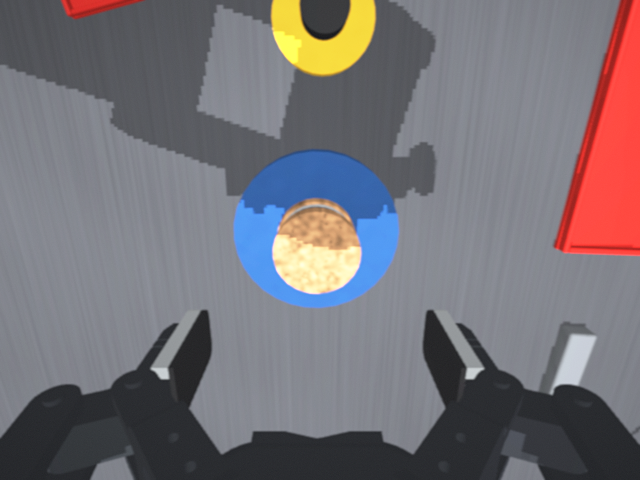

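Second pad sits on the insert at (317,250). Now insert B.

```bash
python3 -m jog '[[[0,0.05,-0.001,0,-1],[0,0.1,-0.002,0,-1],[0,0.15,-0.003,0,-1],[0,0.2,-0.004,0,-1],[0,0.25,-0.005,0,-1],[0,0.3,-0.006,0,-1],[0,0.35,-0.008,0,-1],[0.01,0.39,-0.009,0,-1],[0.02,0.414,-0.009,0,-1],[0.02,0.414,-0.009,0,-1],[0.02,0.414,-0.009,0,-1]]]' 20; python3 - <<'E'
from h import *
d=snap('wrist','w17');snap('top','t17');go(.447,.3575,.003,0)
im=d['color'];h=cv2.cvtColor(im,cv2.COLOR_RGB2HSV);H,S,V=[h[...,i].astype(int) for i in range(3)]
E
```

```text
t: 25.8
tool_pos: [0.446, 0.3562, 0.0946]
tool_rot: [-0.009, 1.565, -0.007]
contact_force: [-0.3, -0.9, 0.6]
opening: 0.0851
at [0.4471 0.3558 0.0961] jaw -0.0 tilt 0.67 shift [ 0.0931  0.0025 -0.0008]  turn -0.000 steps 1.9 open 0.0856 F [-0.73  0.86  0.21] t 25.9
```

View pics/w17.png

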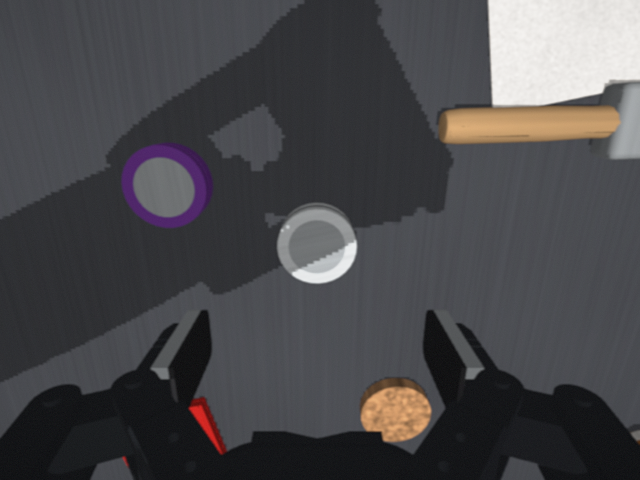

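```bash
python3 - <<'E'
from h import *
d=load('w17');print('B wrist',world(d,317,246,.016), pix(d,(.4467,.3575,.016)),'pad',world(d,396,414,.01))
d=load('t17');im=d['color'];h=cv2.cvtColor(im,cv2.COLOR_RGB2HSV);H,S,V=[h[...,i].astype(int) for i in range(3)]
ck=(H>8)&(H<20)&(S>70)&(V>100)
print('stack pad',circ(d,ck,(366,278),.051))
for p in[(471,217),(246,259)]:print('pad',circ(d,ck,p,.01))
go(.447,.3565,.0037)
E
```

```text
B wrist [0.44621758 0.3559608  0.016     ] [317.76425705 243.72002093] pad [0.50751918 0.21408593 0.01      ]
stack pad (array([ 0.4443, -0.0494]), np.float64(0.0054))
pad (array([ 0.5979, -0.3154]), np.float64(0.0251))
pad (array([0.5204, 0.2062]), np.float64(0.0053))
at [0.4471 0.3558 0.0961] jaw -0.0 tilt 0.67 shift [ 0.0924  0.0015 -0.0008]  steps 1.8 open 0.0856 F [-0.73  0.86  0.21] t 25.9
```

```bash
python3 -m jog '[[[0.04,0.002,-0.001,0,-1],[0.07,0.002,-0.001,0,-1],[0.083,0.002,-0.001,0,-0.8],[0.088,0.002,-0.001,0,-0.6],[0.088,0.002,-0.001,0,-0.4],[0.088,0.002,-0.001,0,-0.3]]]' 20; python3 - <<'E'
from h import *
go(.4465,.3567,.0035,0);d=snap('wrist','w18')
E
```

```text
t: 26.5
tool_pos: [0.4482, 0.3575, 0.0099]
tool_rot: [-0.005, 1.56, -0.006]
contact_force: [0.6, 0.3, 1.4]
opening: 0.0558
at [0.4482 0.3575 0.0099] jaw -0.0 tilt 0.73 shift [ 0.0064 -0.0008 -0.0017]  turn -0.001 steps 0.1 open 0.0558 F [0.61 0.28 1.36] t 26.5
```

View pics/w18.png

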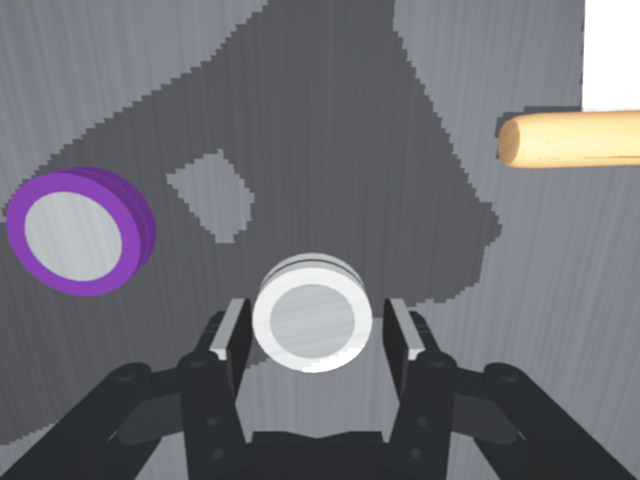

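```bash
python3 -m jog '[[[0.003,-0.0005,-0.0015,0,-0.3],[0.006,-0.0005,-0.0015,0,-0.25],[0.006,-0.0005,-0.0015,0,-0.2],[0.006,-0.0005,-0.0015,0,-0.15],[0.006,-0.0005,-0.0015,0,-0.1],[0.006,-0.0005,-0.0015,0,0],[0.006,-0.0005,-0.0015,0,0.5],[0.006,-0.0005,-0.0015,0,0.5]]]' 20; python3 - <<'E'
from h import *
go(.458,-.058,.13,0)
E
```

```text
t: 27.35
tool_pos: [0.4465, 0.3572, 0.0043]
tool_rot: [-0.005, 1.56, -0.006]
contact_force: [-3.7, -1.5, 4.7]
opening: 0.049
at [0.4465 0.3572 0.0043] jaw -0.0 tilt 0.71 shift [-0.1228 -0.416   0.0131]  turn -0.001 steps 8.7 open 0.049 F [-3.73 -1.47  4.67] t 27.35
```

```bash
python3 -m jog '[[[-0.005,0,0,0,0.5],[-0.03,0,0,0,0.5],[-0.07,0,0,0,0.5],[-0.1,-0.02,0,0,0.5],[-0.12,-0.06,0.002,0,0.5],[-0.123,-0.1,0.003,0,0.5],[-0.123,-0.15,0.005,0,0.5],[-0.123,-0.2,0.006,0,0.5],[-0.123,-0.25,0.008,0,0.5],[-0.123,-0.3,0.01,0,0.5],[-0.123,-0.34,0.012,0,0.5],[-0.123,-0.36,0.012,0,0.5]]]' 20; python3 - <<'E'
from h import *
go(.458,-.058,.13,0)
E
```

```text
t: 28.55
tool_pos: [0.4569, -0.0052, 0.1296]
tool_rot: [-0.003, 1.559, -0.01]
contact_force: [0.3, 1.3, -2.2]
opening: 0.0488
at [ 0.4569 -0.0052  0.1296] jaw -0.2 tilt 0.81 shift [ 0.0001 -0.0528  0.0013]  turn -0.004 steps 1.1 open 0.0488 F [ 0.28  1.26 -2.18] t 28.55
```

```bash
python3 -m jog '[[[0,-0.03,0.001,0,0.5],[0,-0.05,0.001,0,0.5],[0,-0.053,0.001,0,0.5],[0,-0.053,0.001,0,0.5],[0,-0.053,0.001,0,0.5]]]' 20; python3 - <<'E'
from h import *
d=snap('wrist','w19');go(.458,-.058,.0565,0)
E
```

```text
t: 29.05
tool_pos: [0.4575, -0.0575, 0.1297]
tool_rot: [-0.003, 1.56, -0.009]
contact_force: [-0.7, -0.1, -2.6]
opening: 0.0486
at [ 0.4576 -0.0574  0.1298] jaw -0.2 tilt 0.79 shift [ 0.0733 -0.     -0.0004]  turn -0.003 steps 1.5 open 0.0487 F [ 0.7   0.12 -2.82] t 29.1
```

View pics/w19.png

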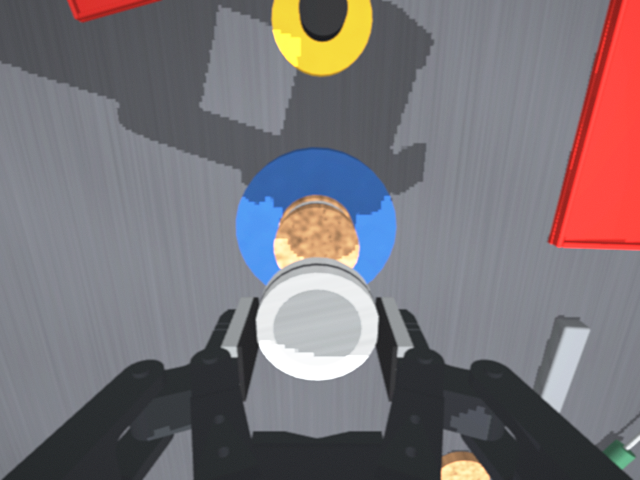

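```bash
python3 -m jog '[[[0.03,0.001,-0.001,0,0.5],[0.055,0.001,-0.001,0,0.5],[0.063,0.001,-0.001,0,0.5],[0.067,0.001,-0.001,0,0.5],[0.067,0.001,-0.001,0,0.5],[0.067,0.001,-0.001,0,0.5]]]' 20; python3 - <<'E'
from h import *
go(.458,-.0585,.056)
E
```

```text
t: 29.7
tool_pos: [0.4584, -0.057, 0.0641]
tool_rot: [-0.005, 1.557, -0.009]
contact_force: [0.3, 0.5, -2.9]
opening: 0.0489
at [ 0.4584 -0.057   0.0641] jaw -0.1 tilt 0.92 shift [ 0.0081 -0.0014 -0.0005]  steps 0.2 open 0.0489 F [ 0.32  0.47 -2.91] t 29.7
```

```bash
python3 -m jog '[[[0.003,-0.001,-0.0005,0,0.5],[0.005,-0.001,-0.0005,0,0.5],[0.007,-0.001,-0.0005,0,0.5],[0.0078,-0.001,-0.0005,0,0.5],[0.0078,-0.001,-0.0005,0,0.5]]]' 20; python3 - <<'E'
from h import *
go(.458,-.0585,.055)
E
```

```text
t: 30.2
tool_pos: [0.4578, -0.0581, 0.0561]
tool_rot: [-0.005, 1.558, -0.009]
contact_force: [-0.4, 1.0, -2.9]
opening: 0.0485
at [ 0.4578 -0.0581  0.0561] jaw -0.2 tilt 0.89 shift [ 0.0011 -0.0004  0.0002]  steps 0.0 open 0.0485 F [-0.44  0.96 -2.9 ] t 30.2
```

```bash
python3 -m jog '[[[0.0006,0,0,0,0.5],[0.0012,0,0,0,0.5],[0.0014,0,0,0,0.5],[0.0014,0,0,0,0.5]]]' 20
```

```text
t: 30.6
tool_pos: [0.4579, -0.0581, 0.0553]
tool_rot: [-0.005, 1.558, -0.009]
contact_force: [-3.3, 1.3, 3.7]
opening: 0.0489
```

It touched softly. I'll release and check.

```bash
python3 -m jog '[[[0,0,0,0,-0.25],[0,0,0,0,-0.5],[0,0,0,0,-1],[0,0,0,0,-1],[-0.02,0,0,0,-1],[-0.06,0,0,0,-1],[-0.07,0,0,0,-1],[-0.07,0,0,0,-1],[-0.07,0,0,0,-1]]]' 20; python3 - <<'E'
from h import *
d=snap('wrist','w20');snap('scene','s20');go(.462,.0775,.08,0)
print('ins',world(d,317,257,.067))
E
```

```text
t: 31.5
tool_pos: [0.4566, -0.0574, 0.1244]
tool_rot: [-0.004, 1.559, -0.009]
contact_force: [-0.0, -0.2, -0.0]
opening: 0.0853
at [ 0.4559 -0.0572  0.1233] jaw -0.2 tilt 0.71 shift [0.0423 0.1351 0.0053]  turn -0.003 steps 2.8 open 0.0854 F [-0.2  -0.27 -0.49] t 31.6
ins [ 0.45700988 -0.05623384  0.067     ]
```

View pics/w20.png

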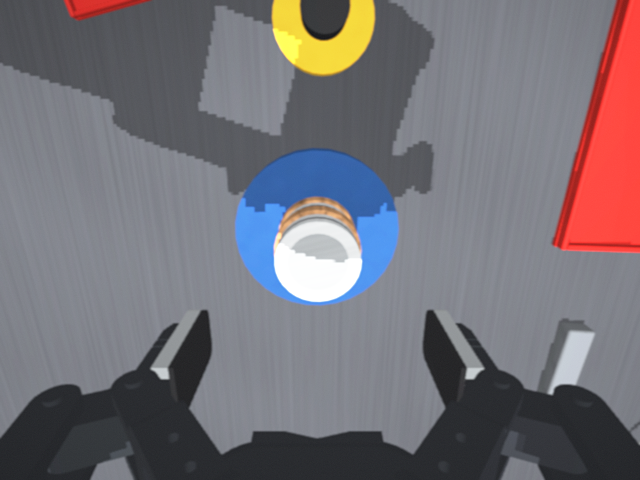

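View pics/s20.png

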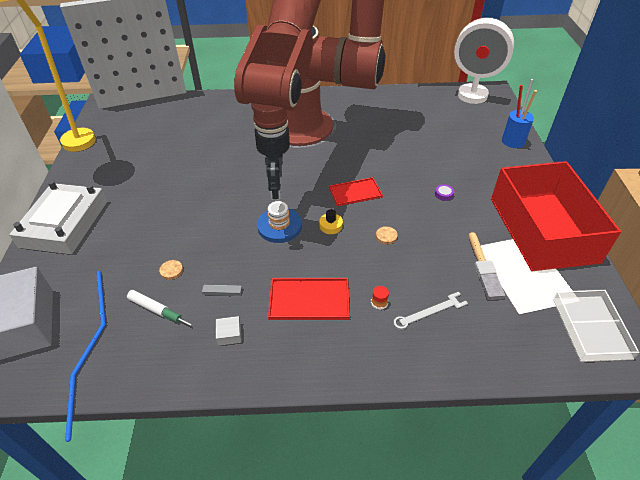

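The stack stands straight: pad, insert, pad, insert. Now the weight.

```bash
python3 -m jog '[[[0,0.05,0.002,0,-1],[0,0.1,0.004,0,-1],[0.02,0.13,0.005,0,-1],[0.03,0.137,0.005,0,-1],[0.03,0.137,0.005,0,-1],[0.03,0.137,0.005,0,-1]]]' 20; python3 - <<'E'
from h import *
d=snap('wrist','w21');go(.462,.079,.02,0)
E
```

```text
t: 32.2
tool_pos: [0.461, 0.0788, 0.0915]
tool_rot: [-0.004, 1.563, -0.009]
contact_force: [0.0, -0.1, 0.8]
opening: 0.0855
at [0.4616 0.0785 0.0923] jaw -0.2 tilt 0.72 shift [ 0.0723  0.001  -0.0003]  turn -0.004 steps 1.4 open 0.085 F [ 1.54 -0.65 -0.76] t 32.25
```

View pics/w21.png

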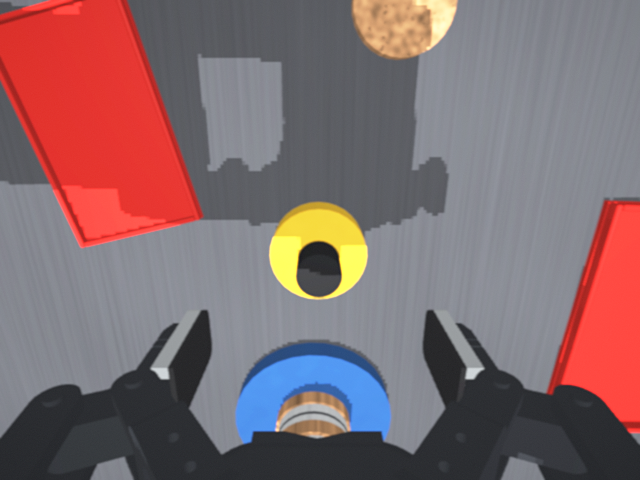

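```bash
python3 -m jog '[[[0.04,0.001,-0.001,0,-1],[0.06,0.001,-0.001,0,-1],[0.068,0.001,-0.001,0,-0.5],[0.0725,0.001,-0.001,0,0],[0.0725,0.001,-0.001,0,0.2],[0.0725,0.001,-0.001,0,1],[0.0725,0.001,-0.001,0,1],[0.0725,0.001,-0.001,0,1],[0.0725,0.001,-0.001,0,1]]]' 50; python3 - <<'E'
from h import *
go(.458,-.058,.14,0)
E
```

```text
t: 33.15
tool_pos: [0.4626, 0.0788, 0.0214]
tool_rot: [-0.004, 1.559, -0.01]
contact_force: [-2.1, -1.1, 6.9]
opening: 0.0245
at [0.4626 0.0788 0.0214] jaw -0.2 tilt 0.84 shift [-0.1174 -0.1378 -0.0027]  turn -0.004 steps 3.6 open 0.0245 F [-2.05 -1.13  6.91] t 33.15
```

```bash
python3 -m jog '[[[-0.01,0,0,0,1],[-0.05,0,0,0,1],[-0.1,0,0,0,1],[-0.117,-0.01,0,0,1],[-0.117,-0.05,-0.001,0,1],[-0.117,-0.09,-0.002,0,1],[-0.117,-0.125,-0.003,0,1],[-0.117,-0.138,-0.003,0,1],[-0.117,-0.138,-0.003,0,1],[-0.117,-0.138,-0.003,0,1]]]' 50; python3 - <<'E'
from h import *
d=snap('wrist','w22');go(.458,-.0575,.09,0)
E
```

```text
t: 34.15
tool_pos: [0.4573, -0.0575, 0.1392]
tool_rot: [-0.003, 1.56, -0.009]
contact_force: [0.4, 0.7, -2.7]
opening: 0.0247
at [ 0.4574 -0.0572  0.1393] jaw -0.2 tilt 0.79 shift [ 0.0493  0.0001 -0.    ]  turn -0.003 steps 1.0 open 0.0244 F [-0.32  0.01 -3.35] t 34.2
```

View pics/w22.png

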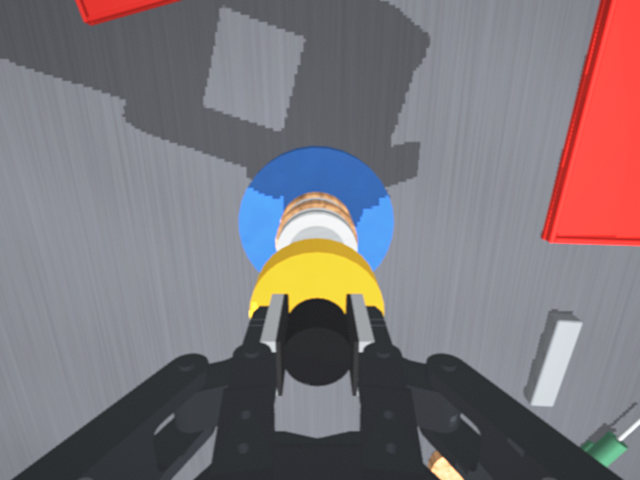

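```bash
python3 -m jog '[[[0.025,0.001,-0.001,0,1],[0.037,0.001,-0.001,0,1],[0.041,0.001,-0.001,0,1],[0.043,0.001,-0.001,0,1],[0.043,0.001,-0.001,0,1],[0.043,0.001,-0.001,0,1]]]' 50; python3 - <<'E'
from h import *
go(.458,-.0565,.0895,0)
E
```

```text
t: 34.8
tool_pos: [0.4576, -0.0566, 0.0971]
tool_rot: [-0.004, 1.558, -0.009]
contact_force: [-0.6, 1.0, -2.8]
opening: 0.0244
at [ 0.4576 -0.0566  0.0971] jaw -0.2 tilt 0.87 shift [0.0076 0.0002 0.0003]  turn -0.003 steps 0.2 open 0.0244 F [-0.61  1.   -2.8 ] t 34.8
```

```bash
python3 -m jog '[[[0.003,0,0,0,1],[0.005,0,0,0,1],[0.007,0,0,0,1],[0.0076,0,0,0,1],[0.0076,0,0,0,1]]]' 50; python3 - <<'E'
from h import *
go(.458,-.0565,.0885,0)
E
```

```text
t: 35.3
tool_pos: [0.4575, -0.0567, 0.0893]
tool_rot: [-0.004, 1.559, -0.009]
contact_force: [-0.5, 0.5, -3.4]
opening: 0.0242
at [ 0.4575 -0.0567  0.0893] jaw -0.2 tilt 0.84 shift [0.0008 0.0002 0.0005]  turn -0.003 steps 0.0 open 0.0242 F [-0.5   0.48 -3.4 ] t 35.3
```

```bash
python3 -m jog '[[[0.0005,0,0,0,1],[0.001,0,0,0,1],[0.0012,0,0,0,1],[0.0012,0,0,0,1]]]' 50
```

```text
t: 35.7
tool_pos: [0.4576, -0.0567, 0.0885]
tool_rot: [-0.004, 1.559, -0.009]
contact_force: [-1.2, 0.7, 0.7]
opening: 0.0243
```

```bash
python3 -m jog '[[[0,0,0,0,0.3],[0,0,0,0,0],[0,0,0,0,-0.5],[0,0,0,0,-1],[0,0,0,0,-1],[-0.02,0,0,0,-1],[-0.06,0,0,0,-1],[-0.08,0,0,0,-1],[-0.08,0,0,0,-1],[-0.08,0,0,0,-1]]]' 20; python3 - <<'E'
from h import *
d=snap('wrist','w23');snap('scene','s23');go(.598,-.3155,.11,0)
E
```

```text
t: 36.7
tool_pos: [0.4567, -0.0561, 0.1684]
tool_rot: [-0.004, 1.558, -0.009]
contact_force: [0.1, 0.4, -0.3]
opening: 0.0854
at [ 0.4557 -0.0558  0.1667] jaw -0.2 tilt 0.69 shift [ 0.0599 -0.2589  0.1425]  turn -0.003 steps 6.0 open 0.0854 F [ 0.42  0.44 -0.67] t 36.8
```

View pics/w23.png

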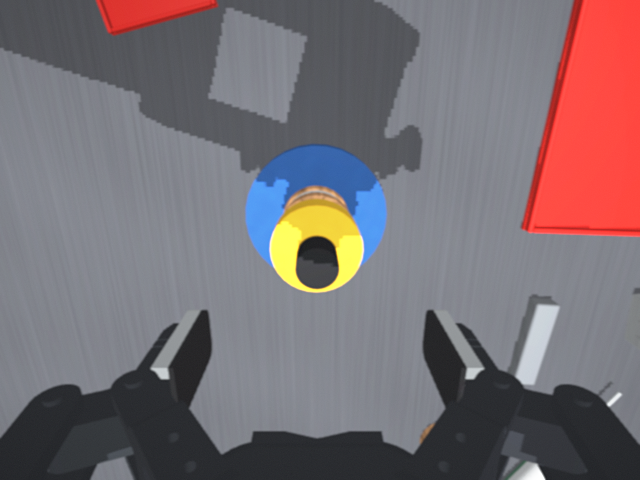

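View pics/s23.png

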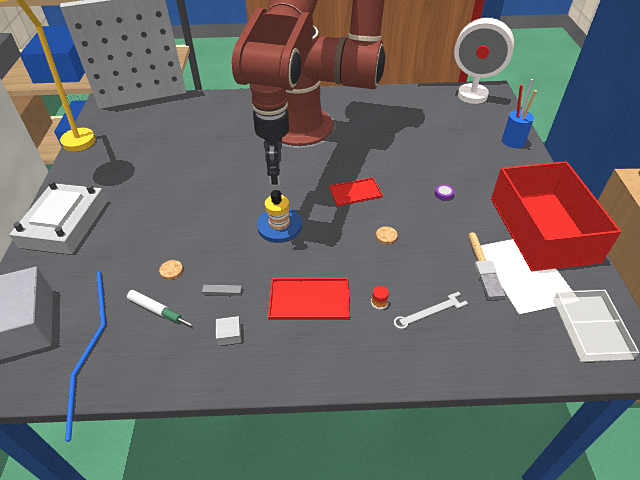

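The weight is upright on the stack. Now the spare pads, starting with the one near (0.598,-0.3155).

```bash
python3 -m jog '[[[0,-0.045,0.02,0,-1],[0,-0.09,0.04,0,-1],[0,-0.13,0.07,0,-1],[0.01,-0.17,0.095,0,-1],[0.03,-0.21,0.12,0,-1],[0.05,-0.245,0.137,0,-1],[0.06,-0.258,0.142,0,-1],[0.06,-0.258,0.142,0,-1],[0.06,-0.258,0.142,0,-1]]]' 20; python3 - <<'E'
from h import *
d=snap('wrist','w24');snap('top','t24');go(.598,-.3155,.0,0)
E
```

```text
t: 37.7
tool_pos: [0.5965, -0.3138, 0.1079]
tool_rot: [-0.002, 1.564, -0.006]
contact_force: [0.2, 0.7, 0.9]
opening: 0.0858
at [ 0.5973 -0.3136  0.11  ] jaw -0.1 tilt 0.67 shift [ 0.11   -0.0011 -0.0003]  turn -0.002 steps 2.2 open 0.0852 F [ 0.03 -1.19 -0.38] t 37.8
```

View pics/w24.png

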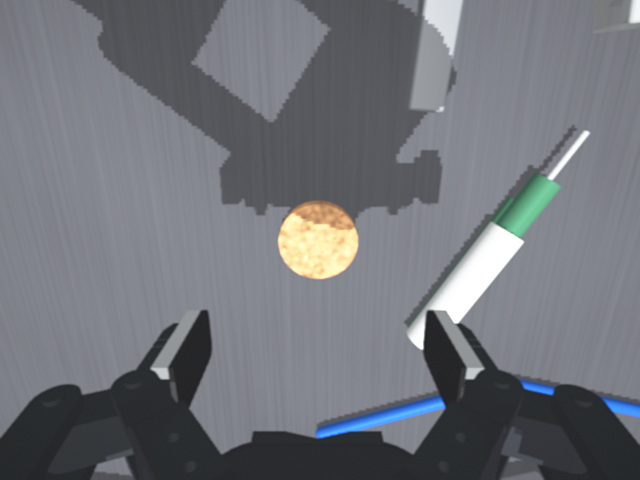

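View pics/t24.png

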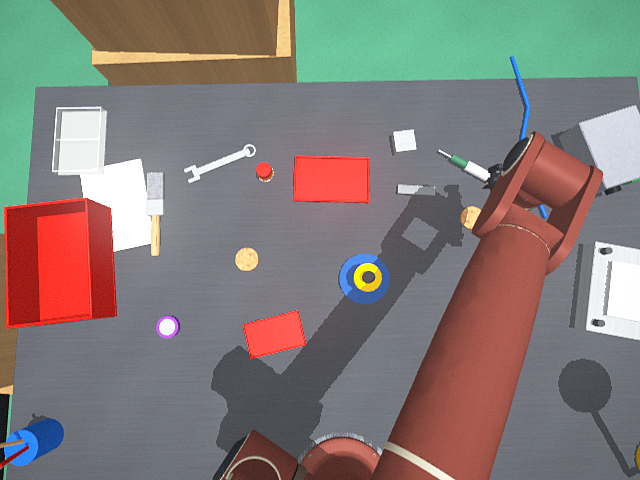

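```bash
python3 - <<'E'
from h import *
d=load('w24');print(world(d,318,240,.01))
d=load('t24');im=d['color'];h=cv2.cvtColor(im,cv2.COLOR_RGB2HSV);H,S,V=[h[...,i].astype(int) for i in range(3)]
print('weight',circ(d,(H>22)&(H<35)&(S>150),(367,278),.085),'base',circ(d,((H>100)&(H<120)&(S>150)&(V>90)),(363,278),.015))
E
python3 -m jog '[[[0.04,-0.002,-0.001,0,-1],[0.08,-0.002,-0.001,0,-1],[0.1,-0.002,-0.001,0,-0.8],[0.105,-0.002,-0.001,0,-0.6],[0.107,-0.002,-0.001,0,-0.5],[0.107,-0.002,-0.001,0,-0.4]]]' 20; python3 - <<'E'
from h import *
go(.5975,-.3165,0,0)
E
```

```text
[ 0.59751864 -0.31656524  0.01      ]
weight (array([ 0.458 , -0.0582]), np.float64(0.0283)) base (array([ 0.4584, -0.0568]), np.float64(0.0559))
t: 38.4
tool_pos: [0.5985, -0.3167, 0.0052]
tool_rot: [-0.006, 1.559, -0.008]
contact_force: [0.5, -0.5, -0.7]
opening: 0.0597
at [ 0.5985 -0.3167  0.0052] jaw -0.1 tilt 0.85 shift [ 0.0052  0.0003 -0.0011]  turn -0.001 steps 0.1 open 0.0597 F [ 0.51 -0.55 -0.74] t 38.4
```

Weight is within about 1.5 mm of the base axis. Gripping this pad.

```bash
python3 -m jog '[[[0.003,0,-0.001,0,-0.4],[0.0055,0,-0.001,0,-0.3],[0.0055,0,-0.001,0,-0.2],[0.0055,0,-0.001,0,0],[0.0055,0,-0.001,0,0.5],[0.0055,0,-0.001,0,0.5],[0.0055,0,-0.001,0,0.5]]]' 20; python3 - <<'E'
from h import *
go(.697,-.03,.1,0)
E
```

```text
t: 39.1
tool_pos: [0.5986, -0.3174, 0.0013]
tool_rot: [-0.007, 1.557, -0.009]
contact_force: [-0.6, 0.5, 5.8]
opening: 0.0528
at [ 0.5986 -0.3174  0.0013] jaw -0.1 tilt 0.99 shift [-0.1002  0.2865  0.0994]  turn -0.001 steps 6.4 open 0.0528 F [-0.55  0.52  5.76] t 39.1
```

```bash
python3 -m jog '[[[-0.005,0,0,0,0.5],[-0.04,0,0,0,0.5],[-0.08,0.01,0.003,0,0.5],[-0.1,0.05,0.017,0,0.5],[-0.1,0.095,0.033,0,0.5],[-0.1,0.14,0.05,0,0.5],[-0.1,0.185,0.065,0,0.5],[-0.1,0.23,0.08,0,0.5],[-0.1,0.265,0.092,0,0.5],[-0.1,0.286,0.099,0,0.5],[-0.1,0.286,0.099,0,0.5],[-0.1,0.286,0.099,0,0.5]]]' 20; python3 - <<'E'
from h import *
d=snap('wrist','w25');go(.697,-.03,.007,0)
E
```

```text
t: 40.3
tool_pos: [0.6962, -0.0304, 0.0993]
tool_rot: [-0.008, 1.558, -0.009]
contact_force: [-0.7, 0.1, -0.9]
opening: 0.0526
at [ 0.6961 -0.0312  0.0994] jaw -0.1 tilt 0.96 shift [ 0.0924  0.0022 -0.0004]  turn -0.002 steps 1.8 open 0.0525 F [-1.39 -0.3  -0.89] t 40.35
```

View pics/w25.png

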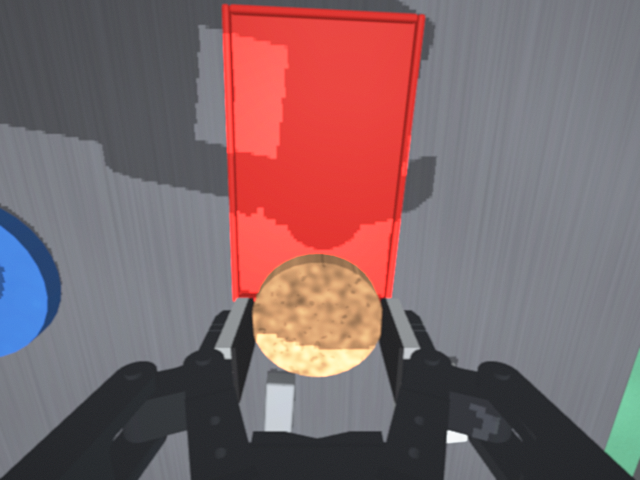

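```bash
python3 - <<'E'
from h import *
d=load('w25')
c=np.array([world(d,u,v,.012)[:2] for u,v in[(223,6),(425,16),(390,299),(234,299)]]);print(c.round(4),c.mean(0))
d=load('t24')
c=np.array([world(d,u,v,.012)[:2] for u,v in[(294.5,156),(369.5,157),(369,202),(293.5,201.5)]]);print(c.round(4),c.mean(0))
E
```

```text
[[ 0.6472  0.1033]
 [ 0.7557  0.0987]
 [ 0.7477 -0.0738]
 [ 0.6397 -0.0728]] [0.69758494 0.01382448]
[[ 0.7539  0.1019]
 [ 0.7482 -0.0782]
 [ 0.6381 -0.0739]
 [ 0.6423  0.1049]] [0.69561973 0.01367597]
```

```bash
python3 -m jog '[[[0.04,0.002,-0.002,0,0.5],[0.07,0.002,-0.002,0,0.5],[0.08,0.002,-0.002,0,0.5],[0.084,0.002,-0.002,0,0.5],[0.084,0.002,-0.002,0,0.5],[0.084,0.002,-0.002,0,0.5]]]' 20; python3 - <<'E'
from h import *
go(.695,-.029,.007,0);d=snap('wrist','w26')
E
```

```text
t: 40.95
tool_pos: [0.6967, -0.0307, 0.0176]
tool_rot: [-0.007, 1.554, -0.01]
contact_force: [-0.9, -0.4, 0.6]
opening: 0.0526
at [ 0.6967 -0.0307  0.0176] jaw -0.1 tilt 1.13 shift [ 0.0105  0.0018 -0.0019]  turn -0.002 steps 0.2 open 0.0526 F [-0.85 -0.38  0.58] t 40.95
```

View pics/w26.png

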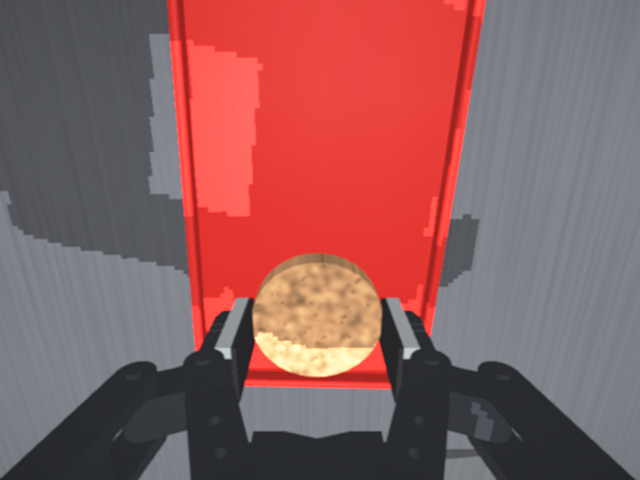

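```bash
python3 -m jog '[[[0.004,0.001,-0.001,0,0.5],[0.008,0.001,-0.001,0,0.5],[0.0095,0.001,-0.001,0,0.5],[0.0095,0.001,-0.001,0,0.5],[0.0095,0.001,-0.001,0,-0.3],[0.0095,0.001,-0.001,0,-0.36],[0.0095,0.001,-0.001,0,-0.36],[0.0095,0.001,-0.001,0,-0.36]]]' 20; python3 - <<'E'
from h import *
go(.695,-.029,.007,0);d=snap('wrist','w27')
E
```

```text
t: 41.8
tool_pos: [0.6961, -0.0297, 0.0083]
tool_rot: [-0.007, 1.554, -0.01]
contact_force: [0.4, -0.2, 0.3]
opening: 0.0577
at [ 0.6961 -0.0297  0.0083] jaw -0.1 tilt 1.16 shift [ 0.0013  0.0007 -0.0011]  turn -0.002 steps 0.0 open 0.0577 F [ 0.38 -0.15  0.32] t 41.8
```

View pics/w27.png

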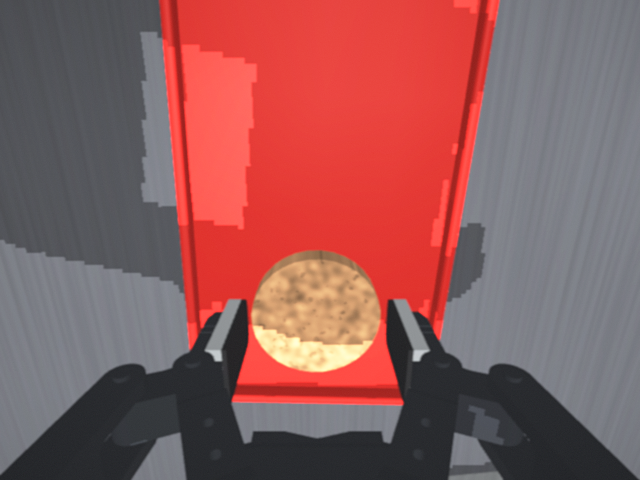

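Pad released inside the tray. I'll lift straight up with the jaws still part-closed, then go to the last pad near (0.507,0.214).

```bash
python3 -m jog '[[[-0.01,0,0,0,-0.36],[-0.03,0,0,0,-0.36],[-0.06,0,0,0,-0.5],[-0.1,0,0,0,-1],[-0.1,0.04,-0.03,0,-1],[-0.1,0.08,-0.06,0,-1],[-0.1,0.12,-0.09,0,-1],[-0.1,0.16,-0.12,0,-1],[-0.1,0.2,-0.15,0,-1],[-0.1,0.235,-0.18,0,-1],[-0.1,0.244,-0.189,0,-1],[-0.1,0.244,-0.189,0,-1]]]' 20; python3 - <<'E'
from h import *
d=snap('wrist','w28');d=snap('top','t28');go(.507,.214,.0,0)
E
```

```text
t: 43.05
tool_pos: [0.5051, 0.217, 0.103]
tool_rot: [-0.009, 1.553, -0.008]
contact_force: [-0.2, -1.0, -0.0]
opening: 0.0851
at [0.5069 0.2153 0.1032] jaw -0.1 tilt 1.25 shift [ 0.1032 -0.0002 -0.0018]  turn -0.002 steps 2.1 open 0.0855 F [ 0.26  0.01 -0.35] t 43.15
```

View pics/w28.png

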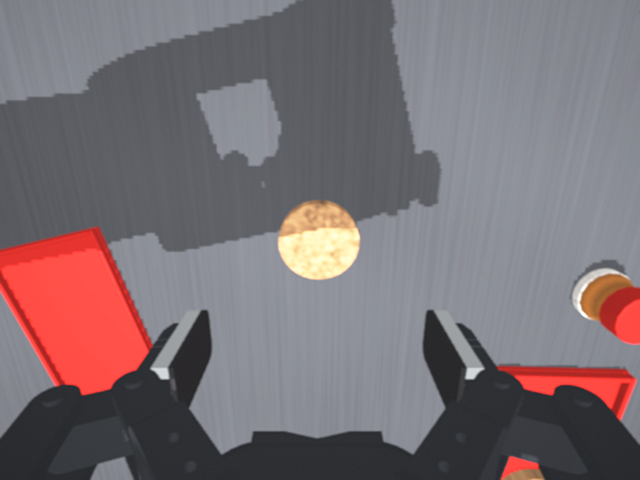

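View pics/t28.png

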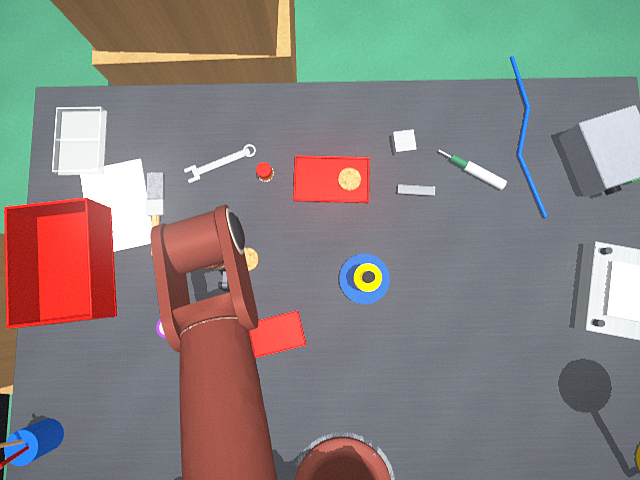

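```bash
python3 - <<'E'
from h import *
d=load('w28');print(world(d,319,240,.01));go(.507,.213,.0,0)
d=load('t28');im=d['color'];h=cv2.cvtColor(im,cv2.COLOR_RGB2HSV);H,S,V=[h[...,i].astype(int) for i in range(3)]
ck=(H>8)&(H<20)&(S>70)&(V>100);print('traypad',circ(d,ck,(349,179),.014),'weight',circ(d,(H>22)&(H<35)&(S>150),(367,278),.085))
E
python3 -m jog '[[[0.04,-0.001,-0.002,0,-1],[0.075,-0.001,-0.002,0,-1],[0.092,-0.001,-0.002,0,-0.8],[0.098,-0.001,-0.002,0,-0.6],[0.1,-0.001,-0.002,0,-0.5],[0.1,-0.001,-0.002,0,-0.4]]]' 20; python3 - <<'E'
from h import *
go(.507,.213,0.001,0)
E
```

```text
[0.50781308 0.21539539 0.01      ]
at [0.5069 0.2153 0.1032] jaw -0.1 tilt 1.25 shift [ 0.1032 -0.0012 -0.0018]  turn -0.002 steps 2.1 open 0.0855 F [ 0.26  0.01 -0.35] t 43.15
traypad (array([ 0.69  , -0.0104]), np.float64(0.0075)) weight (array([ 0.4576, -0.0582]), np.float64(0.0285))
t: 43.75
tool_pos: [0.5082, 0.2128, 0.0042]
tool_rot: [-0.006, 1.55, -0.011]
contact_force: [0.6, 0.1, -0.6]
opening: 0.0599
at [0.5082 0.2128 0.0042] jaw -0.2 tilt 1.32 shift [ 0.0032  0.0002 -0.0013]  turn -0.003 steps 0.1 open 0.0599 F [ 0.6   0.11 -0.65] t 43.75
```

```bash
python3 -m jog '[[[0.002,0.0015,0,0,-0.4],[0.0035,0.0015,0,0,-0.3],[0.0035,0.0015,0,0,-0.2],[0.0035,0.0015,0,0,0],[0.0035,0.0015,0,0,0.5],[0.0035,0.0015,0,0,0.5],[0.0035,0.0015,0,0,0.5]]]' 20; python3 - <<'E'
from h import *
go(.697,.057,.1,0)
E
```

```text
t: 44.45
tool_pos: [0.5095, 0.2146, 0.0021]
tool_rot: [-0.006, 1.548, -0.011]
contact_force: [-1.2, -0.2, 5.5]
opening: 0.0524
at [0.5095 0.2146 0.0021] jaw -0.2 tilt 1.44 shift [-0.0919 -0.158   0.1902]  turn -0.003 steps 5.3 open 0.0524 F [-1.16 -0.22  5.55] t 44.45
```

```bash
python3 -m jog '[[[-0.005,0,0,0,0.5],[-0.04,0,0,0,0.5],[-0.08,0,0,0,0.5],[-0.095,-0.02,0.02,0,0.5],[-0.095,-0.05,0.055,0,0.5],[-0.095,-0.08,0.09,0,0.5],[-0.095,-0.11,0.125,0,0.5],[-0.095,-0.14,0.16,0,0.5],[-0.095,-0.158,0.185,0,0.5],[-0.095,-0.158,0.19,0,0.5],[-0.095,-0.158,0.19,0,0.5],[-0.095,-0.158,0.19,0,0.5]]]' 20; python3 - <<'E'
from h import *
go(.698,.057,.018,0)
E
```

```text
t: 45.65
tool_pos: [0.6956, 0.0581, 0.1025]
tool_rot: [-0.006, 1.55, -0.01]
contact_force: [0.1, -0.4, 0.4]
opening: 0.0526
at [0.6956 0.0581 0.1025] jaw -0.1 tilt 1.34 shift [ 0.0845 -0.0002  0.0006]  turn -0.002 steps 1.7 open 0.0526 F [ 0.11 -0.41  0.42] t 45.65
```

```bash
python3 -m jog '[[[0.04,0,0,0,0.5],[0.07,0,0,0,0.5],[0.08,0,0,0,0.5],[0.084,0,0,0,0.5],[0.084,0,0,0,0.5],[0.084,0,0,0,0.5]]]' 20; python3 - <<'E'
from h import *
go(.698,.057,.0085,0);d=snap('wrist','w29')
E
```

```text
t: 46.25
tool_pos: [0.6987, 0.0575, 0.0208]
tool_rot: [-0.007, 1.546, -0.009]
contact_force: [-0.4, -0.5, 0.0]
opening: 0.0526
at [0.6987 0.0575 0.0208] jaw -0.1 tilt 1.52 shift [ 0.0123 -0.0003 -0.001 ]  turn -0.002 steps 0.2 open 0.0526 F [-0.4  -0.49  0.02] t 46.25
```

View pics/w29.png

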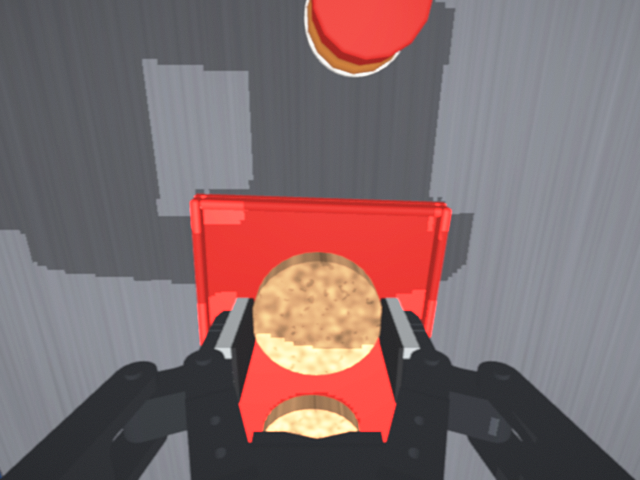

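The pad is centred between the tray walls and clear of the first pad. Lowering and releasing.

```bash
python3 -m jog '[[[0.004,0,-0.001,0,0.5],[0.008,0,-0.001,0,0.5],[0.012,0,-0.001,0,0.5],[0.012,0,-0.001,0,0.5],[0.012,0,-0.001,0,-0.3],[0.012,0,-0.001,0,-0.36],[0.012,0,-0.001,0,-0.36],[0.012,0,-0.001,0,-0.36]]]' 20; python3 -m jog '[[[-0.01,0,0,0,-0.36],[-0.03,0,0,0,-0.36],[-0.07,0,0,0,-0.5],[-0.12,0,0,0,-1],[-0.15,-0.03,0,0,-1],[-0.15,-0.05,0,0,-1],[-0.15,-0.05,0,0,-1],[-0.15,-0.05,0,0,-1]]]' 20;python3 - <<'E'
from h import *
d=snap('wrist','w30');d=snap('scene','s30');print(ctrl.get_obs()['contact_force'])
E
```

```text
t: 47.1
tool_pos: [0.6983, 0.0573, 0.0092]
tool_rot: [-0.006, 1.546, -0.009]
contact_force: [-0.7, 0.0, -0.1]
opening: 0.0578
t: 47.9
tool_pos: [0.694, 0.0085, 0.1596]
tool_rot: [-0.005, 1.546, -0.01]
contact_force: [-0.0, 0.9, 0.2]
opening: 0.0852
[ 0.51640743 -0.11133723 -0.48091084]
```

View pics/w30.png

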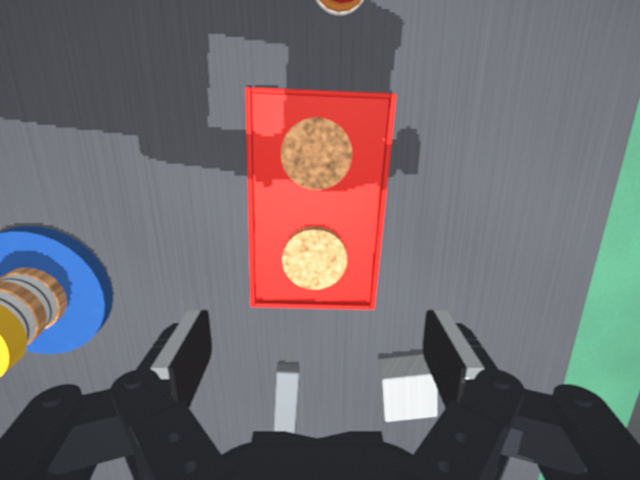

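View pics/s30.png

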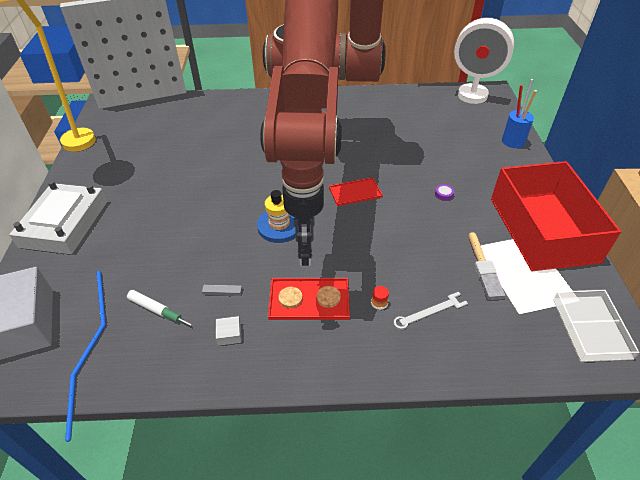

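Both spare pads lie flat in the tray, at (317,153) and (315,259). I'll move the arm aside for a last check of the stack.

```bash
python3 -m jog '[[[-0.04,0.02,-0.02,0,-1],[-0.08,0.06,-0.05,0,-1],[-0.08,0.11,-0.09,0,-1],[-0.08,0.16,-0.13,0,-1],[-0.08,0.21,-0.17,0,-1],[-0.08,0.25,-0.2,0,-1],[-0.08,0.29,-0.2,0,-1],[-0.08,0.29,-0.2,0,-1],[-0.08,0.29,-0.2,0,-1],[-0.08,0.29,-0.2,0,-1]]]' 20;python3 - <<'E'
from h import *
d=snap('top','t31');s=snap('scene','s31')
im=d['color'];h=cv2.cvtColor(im,cv2.COLOR_RGB2HSV);H,S,V=[h[...,i].astype(int) for i in range(3)]
print('weight',circ(d,(H>22)&(H<35)&(S>150),(367,278),.085),'base',circ(d,((H>100)&(H<120)&(S>150)&(V>90)),(363,278),.015))
ck=(H>8)&(H<22)&(S>70)&(V>90)
for b in blobs(d,ck,.014,100,500):print(b)
c=np.hstack([cv2.resize(s['color'][170:250,235:325],(400,356),interpolation=cv2.INTER_CUBIC),cv2.resize(im[140:300,280:400],(267,356),interpolation=cv2.INTER_CUBIC)])
cv2.imwrite('pics/c31.png',cv2.cvtColor(c,cv2.COLOR_RGB2BGR))
# scene-view axis check: stack features
for z in(.025,.041,.051,.067,.085):print(z,pix(s,(.458,-.057,z)).round(1))
E
```

```text
t: 49.0
tool_pos: [0.4912, 0.3013, 0.2298]
tool_rot: [-0.009, 1.55, -0.007]
contact_force: [-1.2, 0.1, -0.2]
opening: 0.0853
weight (array([ 0.4577, -0.0581]), np.float64(0.0284)) base (array([ 0.4581, -0.0569]), np.float64(0.0561))
0.025 [279.1 218.8]
0.041 [278.6 214.3]
0.051 [278.4 211.5]
0.067 [277.9 206.9]
0.085 [277.4 201.6]
```

View pics/c31.png

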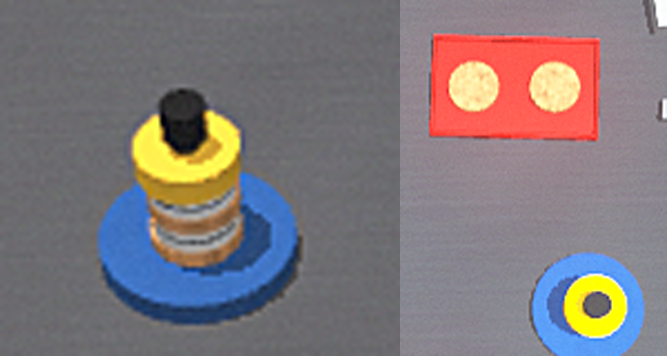

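View pics/t31.png

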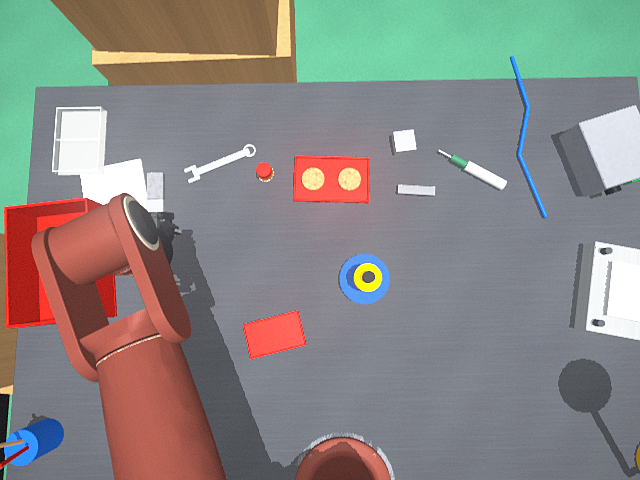

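The stack is straight, the weight's centre is about 1.3 mm from the base axis, both spare pads are inside the tray, and the gripper is free. Handing in.

```bash
python3 - <<'E'
from h import *
print(ctrl.get_obs()['contact_force'],ctrl.finish_job())
E
```

```text
the job is handed in; nothing more can be done
[-1.02622221  0.19152739  0.23913857] None
```

The job is handed in, at about 49 s of the 210 s allowed; no verdict was reported. I stood the weight on the bench beside the base, then built pad, insert, pad, insert on the base. Only two steel inserts were present. The weight went back upright on top, and the two spare pads lie flat in the 110 x 180 mm red tray. The purple look-alike and the bystanders were left alone.

**Last checks**
- **Weight:** its centre measures about 1.3 mm from the base axis.
- **Lower insert:** about 0.3 mm from the axis by the top camera.
- **Upper insert:** about 1–2 mm from the axis by the wrist camera.
- **Upper pad:** only judged by eye as centred, because it was hidden in the top view.
- **Inserts:** both were held at the 20 N minimum grip, and each touched down with only a few newtons on the wrist.

**Failed or disagreed**
- My first grasp of a pad was too high. The jaws closed on top of it, pressing with about 20 N, and the second try was lower and held.
- The final colour search for the tray pads found nothing, so those two were judged by eye in the pictures.
- The wrist and top cameras differed by up to about 2 mm.

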